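# Preheat the sauce pots on the locked warming plate and check them with the thermometer

### The arm

A 7-joint arm with a two-finger parallel gripper is mounted at the origin on a cart in front of the work surface, level with it; the furniture and walls round the work are solid. World frame = base frame: x ahead of the robot, y to its left, z up, the work surface at z = 0. Lengths are in m, angles in rad, forces in N, time in s.
With the tool pointing down it reaches from about 0.35 to 0.9 m from the base axis. Payload 19.9 kg.
Tool frame: the origin (TCP) lies on the centre line of the jaws, within the pads' length; the fingertips stand 25 mm ahead of it and the grasp point (between the pads) lies 6 mm ahead of it; z points along the fingers, y is the line along which they close (so a half turn about z gives the same grasp; the last joint's range is limited). The gripper opens to 85 mm and grips with 20 to 120 N. Pads are 22 mm wide; open, the fingers measure 114 mm over their backs; the gripper's body (76 mm by 85 mm) begins 54 mm behind the grasp point. The pads swing forward as they close: fully open they stand 13 mm farther back than shut.
Start: joints at [1.089, 0.417, -0.01, 1.614, 0.005, 1.111, -0.053], TCP at [0.266, -0.566, 0.256] pointing down, gripper open.
Joint ranges: [-2.81, 2.81], [-0.39, 2.02], [-1.27, 1.25], [0.06, 2.57], [-1.19, 4.33], [0.19, 2], [-2.82, 2.82]. Speed limits (rad/s): [1.89, 1.89, 2.39, 2.39, 3.01, 3.01, 3.01].

### API

Orientations are given as [roll, pitch, yaw] about the fixed x, y, z axes, in that order (R = Rz(yaw) Ry(pitch) Rx(roll)).
In Python, from plant import robot, capture, job, boxes_of, masks_of, tip_of gives the robot as it stands.
- The arm moves only by the shell command python3 -m inch 'ROWS' [FORCE]. ROWS is JSON, a list of rows, each a list of 7 numbers: the shift along the world's x, y, z in m, then the turn, a rotation vector about the world's x, y, z in degrees, then the closure in counts, from 0 (fully open) to 255 (shut). A call has 1 to 8 rows; each row shifts and turns the commanded pose from where the row before left it; what a row does not reach is not made up. A row lasts 1/8 s, in which the tool goes at most 62.5 mm and 10.7 degrees, less where a joint would pass 70% of its speed; a pose out of reach is approached as far as the arm can. A call with a gripper value outside its range is refused whole. The fingers move at their own pace and stop on an object; FORCE is the grip in N (left out, the last holds). Time passes only in rows, so rows that do not move let the fingers close. It gives the time, the measured TCP pose, the force, the opening and the grip force at its end, in the units of the state.
- robot.observe(): the state, without advancing time (a new reading comes with each control period).
- capture(name): name is "scene" or "side" or "wrist"; returns a dict with "color" (420x560x3 uint8, blue, green, red), "intrinsics" (3x3 intrinsics, pixels), "camera_from_world" (4x4, takes a point from world to camera coordinates). Camera axes: x right, y down, z forward; pixel columns grow to the right and rows downward; lengths in m; the calibration is good to about 2 mm. A picture is of the moment at which its call begins. There is no depth.
- job.finish_job(): hands the job in; it is judged then, once.
Trained networks look in a picture, given as the dict that the camera call returned (one of the last four; its "shot" number tells which), for a name from the list of things; names that differ only in an ending like _2 or _b are one class to them, and where a whole thing is asked for, a point or a joint stands for the part that bears it (a point fixed in the world has none). Each returns a list of dicts, best first, with "p" (0 to 1); they miss things now and then, are a little off and sometimes report something else, mostly with a low value. They report only what shows in the picture. A call takes as long as a camera call. They do not tell look-alikes from the thing itself.
- boxes_of(name, picture): "position" ([column, row] in pixels, amid what is visible of it).
- masks_of(name, picture): "region" (420x560 bool, what is visible of it) and "position" ([column, row] in pixels, amid what is visible of it).
- tip_of(name, picture): "position" ([column, row] in pixels: a listed point, or the origin of a listed thing).
The state is a dict: "clock": time; "joint_positions": joint angles; "dq": joint speeds; "joint_efforts": joint torques, N m; "position": TCP position; "ee_rot": TCP orientation; "ft_force": force on the tool from outside, world axes, zero at the start; "ft_torque": the same for the moment, N m; "opening": opening from 0.0 (shut) to 1.0 (fully open); "grip_force": force on a finger pad.
Only numpy, scipy, OpenCV 4.12 (cv2) and the standard library are available. Lean on these libraries where they do the work, as an engineer would, in place of code of your own. Each camera call takes 0.05 s, during which the arm holds its last target. There are 200 camera calls.

### The job

Preheat the empty sauce pots: stand every porcelain pot that is there upright on the warming plate, well inside the printed ring of its own size (small, medium, large), and switch the plate on with its key, pushed fully into the switch, turned clockwise to its stop and left in. When all pots stand there and the plate is on, take the thermometer and check each pot, smallest first because it warms fastest: dip it upright into the pot until its sprung foot is pressed in a few millimetres on the bottom, hold it there for about a second, and at the end put it back in its holder. The porcelain is thin, so grip it lightly, set it down without a bump and never press hard with the thermometer; leave the other things on the table alone.

Things in the scene. Friction and masses are not known exactly. Their poses are not given: they have to be found in the camera images.
- pot_small_mid (a point): the small pot: an empty, open, straight-sided round pot of thin white porcelain, 46 mm across, 66 mm tall, wall 3 mm, inner floor 4 mm above its underside, about 100 g; this point is on its axis, half-way up (33 mm above its underside), z axis up along the pot. Grip it from outside with 15 N or less. May be absent (None)
- pot_medium_mid (a point): the medium pot: an empty, open, straight-sided round pot of thin white porcelain, 56 mm across, 58 mm tall, wall 3 mm, inner floor 4 mm above its underside, about 120 g; this point is on its axis, half-way up (29 mm above its underside), z axis up along the pot. Grip it from outside with 15 N or less. May be absent (None)
- pot_large_mid (a point): the large pot: an empty, open, straight-sided round pot of thin white porcelain, 64 mm across, 50 mm tall, wall 3 mm, inner floor 4 mm above its underside, about 140 g; this point is on its axis, half-way up (25 mm above its underside), z axis up along the pot. Grip it from outside with 15 N or less. May be absent (None)
- ring_small (a point): centre of the printed ring for the small pot, 66 mm across, on the glass top of the warming plate, at the height of the top, z axis up. It lies +150 mm along the plate's y axis from the plate's centre
- ring_medium (a point): centre of the printed ring for the medium pot, 76 mm across, on the glass top of the warming plate, at the height of the top, z axis up. It lies +50 mm along the plate's y axis from the plate's centre
- ring_large (a point): centre of the printed ring for the large pot, 84 mm across, on the glass top of the warming plate, at the height of the top, z axis up. It lies -55 mm along the plate's y axis from the plate's centre
- warming_plate: fixed warming plate, 130 x 420 x 30 mm (x, y, z), metal housing with a flat black glass top carrying the three rings in a row; origin at the centre of its underside; y axis along its length, from the key switch end towards the small ring
- keyway (a point): mouth of the keyway, centre of the top of the upright steel barrel of the key switch at the plate's end (barrel 33 mm across, 22 mm tall above the plate's top). The keyway is a slot straight down, 15.4 x 7.4 mm and 22 mm deep; its long side lies along this point's x axis (along the plate's x axis while the switch is off)
- key_switch (a joint): turn of the switch barrel in rad: 0 is off, it grows clockwise as seen from above to a stop at 1.40 (fully on, about 80 degrees); stays where it is left; takes about 0.04 N m and only the key can turn it
- key_bow (a point): centre of the key's black plastic head, 9 mm thick (along the key's y), 30 mm wide (x), 30 mm high. At the start the key stands upright, blade down, in a slot in the wooden rest
- key_tip (a point): lower end of the key's blade, 39 mm below the centre of the head. Blade 12 mm (key's x) x 4 mm (y) x 20 mm long, tapering over the last 6 mm, then a shoulder 20 x 8 mm that comes to rest on the barrel when fully in; either way round fits. z axis up towards the head. Mass 30 g
- key_rest: fixed wooden block 56 x 56 x 28 mm with the same slot, in which the key waits; origin at the centre of its underside. The shoulder rests on its top
- probe_grip (a point): place to grip the thermometer: on the axis of its round black handle, 22 mm across; handle from 75 to 175 mm above the tip of the foot, this point 145 mm above it; z axis up along the thermometer. Mass about 100 g. At the start it stands tip down in its holder
- probe_foot (a point): underside of the thermometer's round foot (8 mm across), at the end of its thin stem; the foot is sprung and moves up into the stem
- probe_tip (a joint): how far the sprung foot is pushed in, in m: 0 is free, 0.010 is the stop; spring about 0.5 N to start, 250 N/m (3 N at the stop)
- holder: fixed upright round holder on a disc foot (72 mm across): column 39 mm across, 126 mm tall, origin at the centre of its underside. Bore from the top 27 mm wide, 38 mm deep down to a ledge 88 mm above the table, then 15 mm wide down to the table. The lower end of the thermometer's handle (22 mm) stands on the ledge, so that the foot's tip is then 13 mm above the table
- spice_jar_mid (a point): bystander: loose spice jar 44 x 100 mm, behind the plate; point half-way up
- salt_drum_mid (a point): bystander: loose card drum of salt 62 x 122 mm, behind the plate; point half-way up
- timer_mid (a point): bystander: loose kitchen timer shaped like a tomato, 61 x 70 mm; point 30 mm above its underside
There are look-alikes about, which are no part of the job. What is shaped like the part that bears pot_large_mid but turquoise is not meant. What is shaped like the part that bears probe_grip but green is not meant.

How it is judged:
On the way, in this order (a step that is already met when the one before it is completed fails the run):
1. every pot that is there stands in its own ring and the key is fully in and turned on (value of joint key_switch above 1.25 rad and horizontal distance between key_tip and keyway below 0.006 m and z of key_tip in the frame of keyway below -0.015 m and angle between key_tip's own z axis and vertical below 0.12 rad and horizontal distance between pot_small_mid and ring_small below 0.012 m and z of pot_small_mid in the frame of ring_small between 0.029 and 0.037 m and angle between each of pot_small_mid, pot_medium_mid, pot_large_mid's own z axis and vertical below 0.08 rad and horizontal distance between pot_medium_mid and ring_medium below 0.012 m and z of pot_medium_mid in the frame of ring_medium between 0.025 and 0.033 m and horizontal distance between pot_large_mid and ring_large below 0.012 m and z of pot_large_mid in the frame of ring_large between 0.021 and 0.029 m), for 0.2 s.
2. the thermometer's foot presses on the bottom (0.9 N or more, 2 mm of spring) inside the small pot, which stands in its ring (contact force between pot_small and probe above 0.9 N and horizontal distance between probe_foot and pot_small_mid below 0.017 m and z of probe_foot in the frame of pot_small_mid below -0.024 m and angle between the z axis of probe_grip and the z axis of pot_small_mid, either way round below 0.25 rad and horizontal distance between pot_small_mid and ring_small below 0.012 m and z of pot_small_mid in the frame of ring_small between 0.029 and 0.037 m and angle between pot_small_mid's own z axis and vertical below 0.08 rad), for 0.6 s.
3. the thermometer's foot presses on the bottom (0.9 N or more, 2 mm of spring) inside the medium pot, which stands in its ring (contact force between pot_medium and probe above 0.9 N and horizontal distance between probe_foot and pot_medium_mid below 0.021 m and z of probe_foot in the frame of pot_medium_mid below -0.02 m and angle between the z axis of probe_grip and the z axis of pot_medium_mid, either way round below 0.25 rad and horizontal distance between pot_medium_mid and ring_medium below 0.012 m and z of pot_medium_mid in the frame of ring_medium between 0.025 and 0.033 m and angle between pot_medium_mid's own z axis and vertical below 0.08 rad), for 0.6 s.
4. the thermometer's foot presses on the bottom (0.9 N or more, 2 mm of spring) inside the large pot, which stands in its ring (contact force between pot_large and probe above 0.9 N and horizontal distance between probe_foot and pot_large_mid below 0.025 m and z of probe_foot in the frame of pot_large_mid below -0.016 m and angle between the z axis of probe_grip and the z axis of pot_large_mid, either way round below 0.25 rad and horizontal distance between pot_large_mid and ring_large below 0.012 m and z of pot_large_mid in the frame of ring_large between 0.021 and 0.029 m and angle between pot_large_mid's own z axis and vertical below 0.08 rad), for 0.6 s.
At the end, for the whole second after the job is handed in: every pot that is there stands upright in its own ring (centre within 12 mm); the key is fully in the switch and the switch stands at 1.25 rad or more; the thermometer stands in its holder, on the ledge (tip within 6 mm of the holder's axis and under 19 mm above the table) (all of step 1 and horizontal distance between probe_foot and holder below 0.006 m and z of probe_foot in the frame of holder below 0.019 m and angle between probe_grip's own z axis and vertical below 0.1 rad); the robot touches nothing.
It fails at once if a pot is gripped with more than 40 N, both fingers together (contact force between any of pot_small, pot_medium, pot_large and the fingers above 40 N).
It fails at once if a pot is bumped or pressed on the plate with more than 40 N (contact force between any of pot_small, pot_medium, pot_large and warming_plate above 40 N).
It fails at once if the thermometer presses on a pot with more than 12 N (contact force between any of pot_small, pot_medium, pot_large and probe above 12 N).
It fails at once if a bystander is shifted by more than 3 cm (distance of any of spice_jar_mid, salt_drum_mid, timer_mid from where it was at the start of the episode above 0.03 m).
Of pot_small, pot_medium, pot_large only 2 to 3 are there at a start; the rules pass over those that are not, and their reading is None.
At some moment in a run one of pot_small, pot_medium, pot_large may be knocked a few centimetres aside while the robot is not near it.
It also fails if it takes over 210 s, if anything falls off the work surface, if the arm or the gripper's body presses on something with over 40 N, if the wrist force passes 120 N, or if a joint passes its speed limit or range.

## Working session

There is one attempt and no reset: what is moved stays moved. The work goes in short steps, Python scripts to look and compute and a shell command to move; the robot and the scene stay as the last step left them, time stands still between calls to the robot, and variables do not carry over. Pictures are saved under pics/ and viewed, at most 19 in all, crops included, and the job is handed in when it is done.

```bash
ls; mkdir -p pics
cat > h.py <<'E'
from plant import robot, capture, job, boxes_of, masks_of, tip_of
import numpy as np, cv2
def ray(pic,uv):
    T=np.array(pic["camera_from_world"]);K=np.array(pic["intrinsics"])
    R=T[:3,:3];c=-R.T@T[:3,3]
    d=R.T@np.linalg.inv(K)@np.array([uv[0],uv[1],1.]);return c,d/np.linalg.norm(d)
def atz(pic,uv,z):
    c,d=ray(pic,uv);return c+d*(z-c[2])/d[2]
def proj(pic,p):
    T=np.array(pic["camera_from_world"]);K=np.array(pic["intrinsics"])
    q=K@(T[:3,:3]@np.array(p)+T[:3,3]);return q[:2]/q[2]
def tri(obs):
    A=np.zeros((3,3));b=np.zeros(3)
    for pic,uv in obs:
        c,d=ray(pic,uv);M=np.eye(3)-np.outer(d,d);A+=M;b+=M@c
    return np.linalg.solve(A,b)
E
python3 - <<'E'
from h import *
s=robot.observe();print({k:np.round(v,3).tolist() for k,v in s.items()})
for n in ["scene","side"]:
    p=capture(n);cv2.imwrite(f"pics/{n}0.png",p["color"])
    c,d=ray(p,(280,210));print(n,c.round(3),d.round(3))
    for t in ["pot_small_mid","pot_medium_mid","pot_large_mid","ring_small","ring_medium","ring_large","warming_plate","keyway","key_bow","key_tip","key_rest","probe_grip","probe_foot","holder","spice_jar_mid","salt_drum_mid","timer_mid"]:
        print(t,[(np.round(x["position"],1).tolist(),round(x["p"],2)) for x in tip_of(t,p)])
E
```

```text
pics
{'clock': 0.0, 'joint_positions': [1.09, 0.418, -0.01, 1.614, 0.005, 1.111, -0.053], 'dq': [-0.001, -0.0, 0.002, 0.001, -0.0, 0.001, -0.0], 'joint_efforts': [0.0, -86.446, 0.679, -43.49, 0.019, 0.008, 0.0], 'position': [0.266, -0.565, 0.256], 'ee_rot': [-3.14, 0.0, 0.44], 'ft_force': [-0.041, 0.456, -0.352], 'ft_torque': [-0.001, 0.006, 0.044], 'grip_force': 0.0, 'opening': 1.0}
scene [-0.146  0.392  0.935] [ 0.602 -0.357 -0.714]
pot_small_mid [([300.6, 193.8], 0.68)]
pot_medium_mid [([300.8, 260.7], 0.91)]
pot_large_mid [([252.9, 277.1], 0.92), ([349.6, 182.0], 0.8), ([331.3, 233.9], 0.62), ([302.6, 193.2], 0.15)]
ring_small [([209.7, 245.0], 0.97)]
ring_medium [([237.0, 229.4], 0.68)]
ring_large [([270.4, 213.7], 0.82), ([373.7, 219.9], 0.29)]
warming_plate [([255.4, 230.2], 0.87)]
keyway [([303.5, 195.2], 0.53), ([185.5, 296.4], 0.19)]
key_bow [([184.1, 285.0], 0.41)]
key_tip [([270.7, 215.0], 0.31)]
key_rest [([189.2, 296.8], 0.77), ([401.0, 241.9], 0.48)]
probe_grip [([343.1, 166.5], 0.8), ([367.9, 220.5], 0.73), ([302.8, 195.1], 0.7), ([256.3, 227.5], 0.66), ([383.3, 180.1
[... 164 characters left out ...]
92), ([184.9, 287.9], 0.2)]
side [ 0.154 -0.898  0.626] [ 0.345  0.824 -0.449]
pot_small_mid [([346.6, 226.0], 0.68), ([247.2, 326.3], 0.43)]
pot_medium_mid []
pot_large_mid [([364.7, 303.8], 0.58)]
ring_small []
ring_medium [([290.1, 223.3], 0.63)]
ring_large [([306.8, 239.7], 0.64)]
warming_plate [([305.3, 242.3], 0.68), ([382.6, 252.7], 0.4)]
keyway [([326.2, 254.1], 0.6), ([345.1, 222.8], 0.35)]
key_bow []
key_tip []
key_rest []
probe_grip [([300.3, 263.3], 0.74), ([339.0, 246.6], 0.64)]
probe_foot [([335.7, 298.4], 0.47)]
holder [([301.2, 322.3], 0.89)]
spice_jar_mid [([344.5, 223.5], 0.57)]
salt_drum_mid [([384.0, 254.6], 0.92)]
timer_mid [([248.1, 325.7], 0.8), ([303.2, 241.3], 0.42)]
```

Run:
```python
import cv2
for n,(a,b,c,d) in {"scene":(120,330,150,430),"side":(180,390,180,460)}.items():
    im=cv2.imread(f"pics/{n}0.png")[a:b,c:d];cv2.imwrite(f"pics/{n}0c.png",cv2.resize(im,(784,588),interpolation=cv2.INTER_CUBIC))
```

```text
(no output)
```

View pics/scene0c.png

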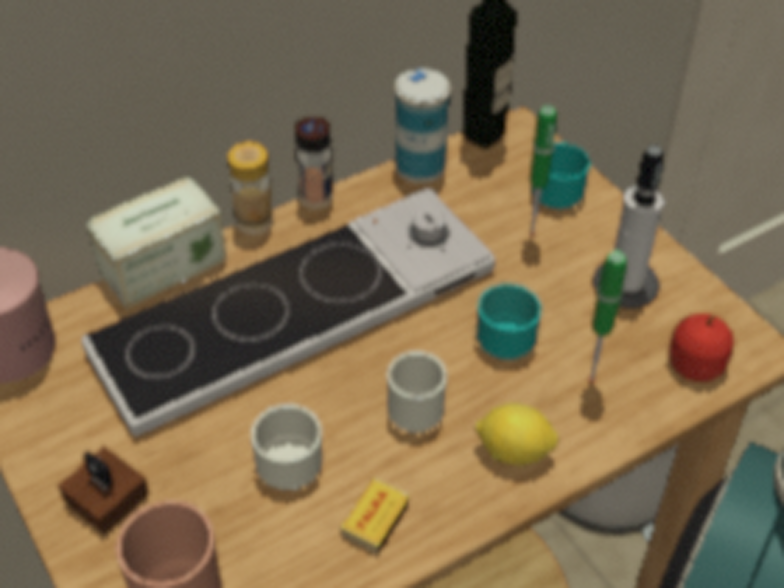

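View pics/side0c.png

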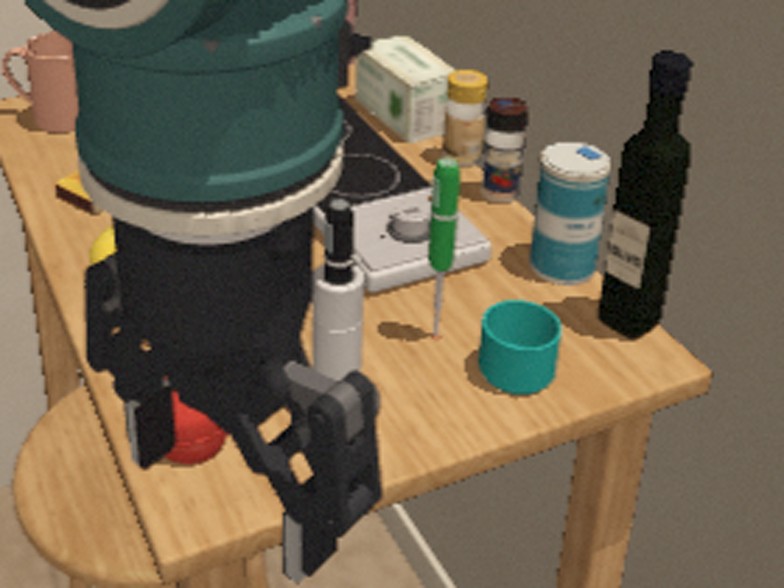

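Scene crop: white pots at about px (252,280) and (298,260); plate with rings at (207,246), (239,231), (271,217), switch at (303,199), key in its rest at (185,290), holder with the black thermometer at (376,210). The turquoise pots and green thermometers are decoys. In the side view the arm hides the table's middle. Next I fit shapes to find pot sizes and positions.

```bash
cat >> h.py <<'E'
from scipy.optimize import minimize, least_squares
POTS=dict(small=(.046,.066),medium=(.056,.058),large=(.064,.050))
def cylmask(pic,x,y,z0,d,h,sh=(420,560)):
    a=np.linspace(0,2*np.pi,60);P=[]
    for z in (z0,z0+h):
        P+=[proj(pic,(x+d/2*np.cos(t),y+d/2*np.sin(t),z)) for t in a]
    m=np.zeros(sh,np.uint8);hull=cv2.convexHull((np.array(P)*8).astype(np.int32))
    cv2.fillConvexPoly(m,hull,1,shift=3);return m.astype(bool)
def fitcyl(pic,mask,z0,d,h):
    v,u=np.nonzero(mask);c=atz(pic,(u.mean(),v.mean()),z0+h/2)
    f=lambda q:1-(lambda M:(M&mask).sum()/(M|mask).sum())(cylmask(pic,q[0],q[1],z0,d,h))
    r=minimize(f,c[:2],method="Nelder-Mead",options=dict(initial_simplex=[c[:2],c[:2]+[.006,0],c[:2]+[0,.006]],xatol=2e-4))
    return r.x,1-r.fun
E
python3 - <<'E'
from h import *
p=capture("scene")
for n in POTS:
    for m in masks_of(f"pot_{n}_mid",p):
        if m["p"]<.3: continue
        R=m["region"].astype(bool);col=p["color"][R].mean(0)
        print(n,np.round(m["position"],1),round(m["p"],2),R.sum(),col.round(),{k:(np.round(a,3).tolist(),round(b,3)) for k,(d,h) in POTS.items() for a,b in [fitcyl(p,R,0,d,h)]})
for t in ["ring_small","ring_medium","ring_large","keyway","key_rest","key_bow","key_tip","holder","warming_plate"]:
    for b in tip_of(t,p)[:2]: print(t,np.round(b["position"],1),round(b["p"],2),[atz(p,b["position"],z).round(3).tolist() for z in (0,.03,.052)])
for t in ["holder","key_rest","timer_mid"]:
    for m in masks_of(t,p):
        R=m["region"];v,u=np.nonzero(R);print(t,round(m["p"],2),R.sum(),u.min(),u.max(),v.min(),v.max())
E
```

```text
medium [303.9 262.1] 0.79 498 [107. 123. 127.] {'small': ([0.431, -0.003], np.float64(0.927)), 'medium': ([0.435, -0.01], np.float64(0.844)), 'large': ([0.44, -0.005], np.float64(0.748))}
large [349.6 187.3] 0.81 297 [82. 91. 28.] {'small': ([0.596, -0.312], np.float64(0.782)), 'medium': ([0.608, -0.318], np.float64(0.666)), 'large': ([0.614, -0.321], np.float64(0.61))}
large [331.  235.3] 0.77 498 [84. 94. 34.] {'small': ([0.456, -0.128], np.float64(0.825)), 'medium': ([0.457, -0.128], np.float64(0.892)), 'large': ([0.465, -0.136], np.float64(0.819))}
ring_small [207.1 243.2] 0.83 [[0.638, 0.17, 0.0], [0.613, 0.177, 0.03], [0.595, 0.183, 0.052]]
ring_medium [240.2 225.8] 0.97 [[0.648, 0.059, 0.0], [0.623, 0.069, 0.03], [0.604, 0.077, 0.052]]
ring_large [270.7 215.9] 0.7 [[0.636, -0.039, 0.0], [0.611, -0.025, 0.03], [0.592, -0.015, 0.052]]
ring_large [209.9 244.6] 0.45 [[0.629, 0.166, 0.0], [0.605, 0.173, 0.03], [0.586, 0.178, 0.052]]
keyway [303.5 191.4] 0.67 [[0.674, -0.183, 0.0], [0.648, -0.164, 0.03], [0.628, -0.151, 0.052]]
key_rest [186.1 298.4] 0.75 [[0.498, 0.292, 0.0], [0.47
[... 373 characters left out ...]
[0.477, 0.29, 0.03], [0.462, 0.292, 0.052]]
key_tip [304.2 192. ] 0.3 [[0.671, -0.183, 0.0], [0.644, -0.165, 0.03], [0.625, -0.151, 0.052]]
holder [371.4 218.9] 0.97 [[0.466, -0.289, 0.0], [0.447, -0.267, 0.03], [0.432, -0.251, 0.052]]
holder [185.3 287. ] 0.64 [[0.532, 0.281, 0.0], [0.51, 0.284, 0.03], [0.494, 0.287, 0.052]]
warming_plate [253.4 227.8] 0.84 [[0.621, 0.029, 0.0], [0.596, 0.041, 0.03], [0.578, 0.049, 0.052]]
warming_plate [268.7 215.3] 0.32 [[0.641, -0.035, 0.0], [0.616, -0.021, 0.03], [0.597, -0.011, 0.052]]
holder 0.71 511 362 386 188 231
key_rest 0.71 513 171 202 281 310
timer_mid 0.74 500 289 308 246 274
timer_mid 0.7 434 389 411 233 256
timer_mid 0.2 5550 179 326 188 275
```

```bash
cat >> h.py <<'E'
def whites(pic,roi,smax=70,vmin=60,amin=150):
    hsv=cv2.cvtColor(cv2.GaussianBlur(pic["color"],(3,3),0),cv2.COLOR_BGR2HSV)
    m=((hsv[...,1]<smax)&(hsv[...,2]>vmin)).astype(np.uint8)
    M=np.zeros_like(m);x0,x1,y0,y1=roi;M[y0:y1,x0:x1]=m[y0:y1,x0:x1]
    n,l,s,c=cv2.connectedComponentsWithStats(M)
    return [(l==i) for i in range(1,n) if s[i,4]>amin]
E
python3 - <<'E'
from h import *
p=capture("scene");print(p["intrinsics"][0][0])
for R in whites(p,(235,315,240,300)):
    v,u=np.nonzero(R);print(R.sum(),u.min(),u.max(),v.min(),v.max(),{k:(np.round(a,3).tolist(),round(float(b),3)) for k,(d,h) in POTS.items() for a,b in [fitcyl(p,R,0,d,h)]})
hsv=cv2.cvtColor(p["color"],cv2.COLOR_BGR2HSV)
for uv in [(252,290),(298,268),(275,290),(298,250)]: print(uv,hsv[uv[1],uv[0]])
E
```

```text
427.2019105578851
246 235 274 240 258 {'small': ([0.535, 0.077], 0.224), 'medium': ([0.534, 0.083], 0.236), 'large': ([0.537, 0.088], 0.248)}
485 289 308 245 273 {'small': ([0.432, -0.005], 0.922), 'medium': ([0.438, -0.005], 0.823), 'large': ([0.438, -0.004], 0.726)}
612 240 264 264 294 {'small': ([0.44, 0.129], 0.855), 'medium': ([0.444, 0.128], 0.926), 'large': ([0.446, 0.129], 0.843)}
(252, 290) [ 27  38 122]
(298, 268) [ 25  37 123]
(275, 290) [ 18 119 189]
(298, 250) [ 25  37 123]
```

```bash
python3 -m inch '[[0.02,0.06,0.03,0,0,0,0],[0.02,0.06,0.03,0,0,0,0],[0.02,0.06,0.03,0,0,0,0],[0.02,0.06,0.03,0,0,0,0],[0.02,0.06,0.03,0,0,0,0],[0.02,0.06,0.03,0,0,0,0],[0.02,0.06,0.03,0,0,0,0],[0.02,0.06,0.03,0,0,0,0]]'
```

```text
clock: 3.65
position: [0.409, -0.135, 0.4717]
ee_rot: [3.141, -0.0, 0.44]
ft_force: [1.5, -1.0, 0.4]
opening: 0.999
grip_force: 0.0
```

```bash
python3 -m inch '[[0.0,0.06,0.0,0,0,-5,0],[0.0,0.06,0,0,0,-5,0],[0.0,0.0,0,0,0,-5,0],[0.0,0.0,0,0,0,-5,0],[0.0,0.0,0,0,0,-5,0],[0.0,0.0,0,0,0,0,0]]'
python3 - <<'E'
from h import *
p=capture("wrist");cv2.imwrite("pics/w1.png",p["color"]);print(p["intrinsics"][0],ray(p,(280,210)))
q=capture("side");cv2.imwrite("pics/s1.png",q["color"])
import pickle;pickle.dump((p,q),open("w1.pkl","wb"))
E
```

```text
clock: 4.4
position: [0.4089, -0.0169, 0.4706]
ee_rot: [3.141, -0.0, 0.004]
ft_force: [0.2, -1.3, -0.4]
opening: 1.001
grip_force: 0.0
[315.10859375   0.         273.38478285] (array([ 0.47749475, -0.01647864,  0.58784266]), array([-0.27541906, -0.02287193, -0.96105214]))
```

View pics/w1.png

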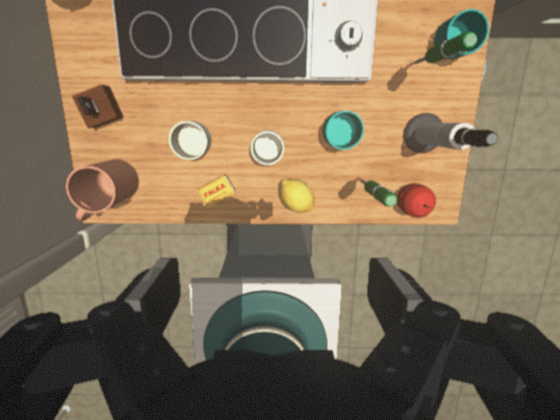

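View pics/s1.png

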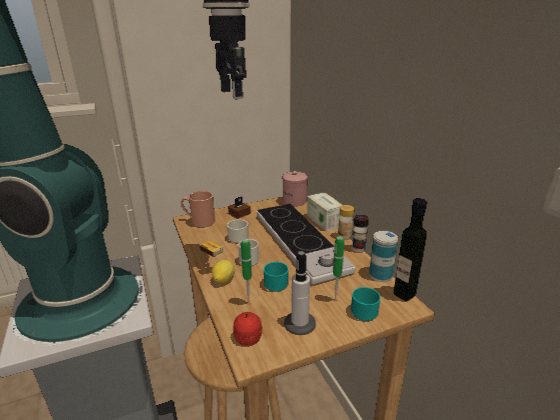

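The wrist view shows only two white pots at (190,140) and (267,148), the turquoise decoy at (344,130), rings at (150,34), (213,34) and (278,35), switch (349,36), key (92,105), holder around (430,130). Now sizes from the wrist picture, checked against the turquoise pot (64 mm).

Run:
```python
from h import *
import pickle;p,q=pickle.load(open("w1.pkl","rb"))
hsv=cv2.cvtColor(p["color"],cv2.COLOR_BGR2HSV)
mt=((hsv[...,0]>75)&(hsv[...,0]<100)&(hsv[...,1]>90));T=np.zeros_like(mt);T[100:160,315:370]=mt[100:160,315:370]
def best(R,nm):
    n,l,s,c=cv2.connectedComponentsWithStats(R.astype(np.uint8));i=1+s[1:,4].argmax();R=(l==i)
    cn,_=cv2.findContours(R.astype(np.uint8),0,2);R2=np.zeros(R.shape,np.uint8);cv2.drawContours(R2,[cv2.convexHull(cn[0])],-1,1,-1)
    print(nm,s[i].tolist(),R2.sum(),{k:(np.round(a,3).tolist(),round(float(b),3)) for k,(d,h) in POTS.items() for a,b in [fitcyl(p,R2>0,0,d,h)]})
best(T,"turq")
for nm,(a,b,c,d) in dict(left=(165,215,118,165),right=(245,290,128,170)).items():
    w=(hsv[...,1]<75)&(hsv[...,2]>40);T=np.zeros_like(w);T[c:d,a:b]=w[c:d,a:b];best(T,nm)
# plate fit
for t in ["ring_small","ring_medium","ring_large"]:
    for b in tip_of(t,p)[:1]: print(t,np.round(b["position"],1),round(b["p"],2),atz(p,b["position"],.03).round(4))
for t,z in [("keyway",.052),("key_bow",.067),("key_tip",.028),("key_rest",0),("holder",0),("probe_grip",.158)]:
    for b in tip_of(t,p)[:1]: print(t,np.round(b["position"],1),round(b["p"],2),atz(p,b["position"],z).round(4))
    for b in tip_of(t,q)[:1]: print(" side",t,np.round(b["position"],1),round(b["p"],2),atz(q,b["position"],z).round(4))
```

```text
turq [325, 112, 38, 37, 890] 1141 {'small': ([0.462, -0.136], 0.784), 'medium': ([0.462, -0.135], 0.934), 'large': ([0.461, -0.133], 0.814)}
left [169, 121, 42, 39, 1304] 1330 {'small': ([0.449, 0.129], 0.693), 'medium': ([0.443, 0.127], 0.905), 'large': ([0.443, 0.128], 0.929)}
right [250, 130, 35, 36, 948] 969 {'small': ([0.432, -0.005], 0.736), 'medium': ([0.432, -0.006], 0.985), 'large': ([0.432, -0.007], 0.796)}
ring_small [148.1  33.9] 0.88 [0.6085 0.1828 0.03  ]
ring_medium [212.4  35.2] 0.55 [0.607  0.0806 0.03  ]
ring_large [281.5  34.3] 0.61 [ 0.6087 -0.0295  0.03  ]
keyway [348.8  31.7] 0.7 [ 0.6075 -0.1317  0.052 ]
 side keyway [328.4 252.2] 0.42 [ 0.6149 -0.1263  0.052 ]
key_bow [ 86.2 107.5] 0.74 [0.4952 0.2778 0.067 ]
 side key_bow [237.3 201. ] 0.52 [0.4802 0.2478 0.067 ]
key_tip [ 94.2 105.7] 0.6 [0.4995 0.2859 0.028 ]
 side key_tip [239.6 212.1] 0.39 [0.4839 0.2415 0.028 ]
key_rest [101.1 105.8] 0.62 [0.5005 0.2888 0.    ]
 side key_rest [239.7 211.9] 0.49 [0.5002 0.2962 0.    ]
holder [421.5 133.5] 0.8 [ 0.4545 -0.2864  0.    ]
 side holder [300.3 320.7] 0.64 [ 0.4588 -0.2808  0.    ]
probe_grip [454.1  41.8] 0.96 [ 0.571  -0.2398  0.158 ]
 side probe_grip [338.6 250.3] 0.82 [ 0.5538 -0.2711  0.158 ]
```

```bash
python3 -m inch '[[0.04,0.02,-0.04,0,0,0,0],[0.04,0.02,-0.04,0,0,0,0],[0.03,0,-0.04,0,0,0,0],[0,0,0,0,0,0,0],[0,0,0,0,0,0,0]]'
cat >> h.py <<'E'
def ringfit(p,guess,d,z=.03,spread=.012):
    """fit printed ring: maximise brightness along projected circle"""
    g=cv2.GaussianBlur(cv2.cvtColor(p["color"],cv2.COLOR_BGR2GRAY).astype(np.float32),(0,0),1.0)
    a=np.linspace(0,2*np.pi,90,endpoint=False);best=(-1,)
    def sc(x,y,r):
        P=np.array([proj(p,(x+r*np.cos(t),y+r*np.sin(t),z)) for t in a],np.float32)
        ok=(P[:,0]>1)&(P[:,0]<558)&(P[:,1]>1)&(P[:,1]<418)
        return cv2.remap(g,P[:,:1],P[:,1:],cv2.INTER_LINEAR)[ok].mean()
    for st in (.002,.0005):
        c=guess if best[0]<0 else best[1:3]; n=int((spread if st==.002 else .002)/st)
        for i in range(-n,n+1):
            for j in range(-n,n+1):
                x,y=c[0]+i*st,c[1]+j*st;s=sc(x,y,d/2-.001)
                if s>best[0]: best=(s,x,y)
    return best
RD=dict(small=.066,medium=.076,large=.084)
def potfit(p,guess,name,smax=80,vmin=40,z0=0):
    d,h=POTS[name];u,v=proj(p,(*guess,z0+h/2));r=int(.06*abs(p["intrinsics"][0][0])/abs((np.array(p["camera_from_world"])@[*guess,h,1])[2]))
    hsv=cv2.cvtColor(p["color"],cv2.COLOR_BGR2HSV);w=(hsv[...,1]<smax)&(hsv[...,2]>vmin)
    T=np.zeros(w.shape,np.uint8);a,b=max(int(v)-r,0),max(int(u)-r,0);T[a:int(v)+r,b:int(u)+r]=w[a:int(v)+r,b:int(u)+r]
    n,l,s,c=cv2.connectedComponentsWithStats(T);R=(l==1+s[1:,4].argmax()).astype(np.uint8)
    cn,_=cv2.findContours(R,0,2);R2=np.zeros_like(R);cv2.drawContours(R2,[cv2.convexHull(max(cn,key=len))],-1,1,-1)
    return s[1+s[1:,4].argmax()].tolist(),{k:(np.round(a,4).tolist(),round(float(b),3)) for k,(d,h) in POTS.items() for a,b in [fitcyl(p,R2>0,z0,d,h)]}
E
python3 - <<'E'
from h import *
p=capture("wrist");cv2.imwrite("pics/w2.png",p["color"])
import pickle;pickle.dump(p,open("w2.pkl","wb"))
for n,y in dict(small=.183,medium=.08,large=-.029).items(): print(n,np.round(ringfit(p,(.608,y),RD[n]),4))
for n,g in dict(medium=(.432,-.006),large=(.443,.128)).items(): print(n,potfit(p,g,n))
for t,z in [("keyway",.052),("key_bow",.067),("key_rest",.028)]:
    for b in tip_of(t,p)[:1]: print(t,np.round(b["position"],1),round(b["p"],2),atz(p,b["position"],z).round(4))
E
```

```text
clock: 5.88
position: [0.5189, 0.0232, 0.3512]
ee_rot: [-3.141, -0.0, 0.004]
ft_force: [-0.9, 0.0, 1.9]
opening: 0.995
grip_force: 0.0
small [118.6733   0.6075   0.18  ]
medium [1.287788e+02 6.075000e-01 7.950000e-02]
large [ 1.387691e+02  6.070000e-01 -2.550000e-02]
medium ([274, 208, 42, 47, 1535], {'small': ([0.4332, -0.0064], 0.834), 'medium': ([0.4316, -0.0066], 0.941), 'large': ([0.4265, -0.0051], 0.809)})
large ([177, 198, 49, 50, 1866], {'small': ([0.4468, 0.1276], 0.733), 'medium': ([0.4443, 0.1268], 0.923), 'large': ([0.4425, 0.1279], 0.93)})
keyway [398.1 104.1] 0.67 [ 0.607  -0.1334  0.052 ]
key_bow [ 81.  187.6] 0.68 [0.502  0.2729 0.067 ]
key_rest [ 97.9 177.4] 0.83 [0.5084 0.2709 0.028 ]
```

View pics/w2.png

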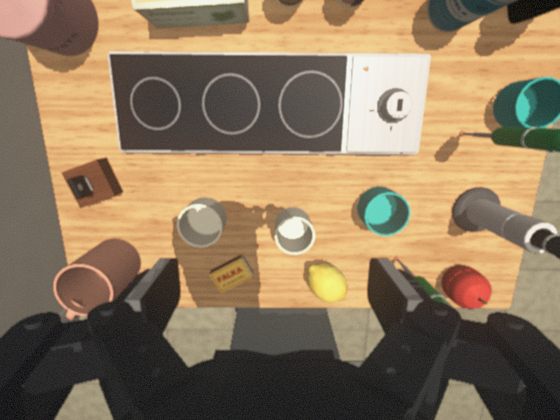

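The wrist view shows rings at (154,103), (231,103), (310,104), 100 and 105 mm apart as they should be. The white pots are at (202,223) and (294,232): large left, medium right, and no small one. Now I go to the medium pot.

```bash
python3 -m inch '[[-0.03,-0.01,-0.04,0,0,0,0],[-0.03,-0.01,-0.04,0,0,0,0],[-0.027,-0.01,-0.04,0,0,0,0],[0,0,-0.04,0,0,0,0],[0,0,-0.04,0,0,0,0],[0,0,0,0,0,0,0],[0,0,0,0,0,0,0]]' 20
```

```text
clock: 6.95
position: [0.4328, -0.0069, 0.1522]
ee_rot: [3.141, -0.002, 0.003]
ft_force: [0.4, 0.1, 0.2]
opening: 0.998
grip_force: 0.0
```

```bash
python3 -m inch '[[0,0,-0.04,0,0,0,0],[0,0,-0.04,0,0,0,0],[0,0,-0.03,0,0,0,40],[0,0,0,0,0,0,60],[0,0,0,0,0,0,70],[0,0,0,0,0,0,75],[0,0,0,0,0,0,75]]' 20
```

```text
clock: 7.82
position: [0.4325, -0.0071, 0.0414]
ee_rot: [3.141, -0.002, 0.003]
ft_force: [0.4, -0.2, -0.0]
opening: 0.711
grip_force: 0.0
```

```bash
for i in 1; do python3 -m inch '[[0,0,0,0,0,0,80],[0,0,0,0,0,0,84],[0,0,0,0,0,0,86],[0,0,0,0,0,0,86]]' 20; python3 -m inch '[[0,0,0,0,0,0,88],[0,0,0,0,0,0,88]]'; python3 -m inch '[[0,0,0,0,0,0,89],[0,0,0,0,0,0,89]]';  done
```

```text
clock: 8.32
position: [0.432, -0.0069, 0.0405]
ee_rot: [-3.141, 0.0, 0.004]
ft_force: [0.6, -0.3, 0.8]
opening: 0.663
grip_force: 0.4
clock: 8.57
position: [0.4319, -0.0069, 0.0405]
ee_rot: [-3.141, 0.0, 0.004]
ft_force: [0.0, 2.1, 0.6]
opening: 0.656
grip_force: 0.6
clock: 8.82
position: [0.432, -0.0069, 0.0406]
ee_rot: [-3.141, 0.0, 0.003]
ft_force: [0.1, 1.9, 2.0]
opening: 0.651
grip_force: 2.7
```

```bash
python3 -m inch '[[0,0,0,0,0,0,90],[0,0,0,0,0,0,90]]'; python3 -m inch '[[0,0,0,0,0,0,91],[0,0,0,0,0,0,91]]'
```

```text
clock: 9.07
position: [0.432, -0.0069, 0.0406]
ee_rot: [-3.141, -0.0, 0.004]
ft_force: [-1.9, 1.5, 5.1]
opening: 0.649
grip_force: 8.2
clock: 9.32
position: [0.432, -0.0069, 0.0406]
ee_rot: [-3.142, -0.0, 0.003]
ft_force: [-2.1, 2.6, 7.5]
opening: 0.646
grip_force: 15.3
```

```bash
python3 -m inch '[[0,0,0.01,0,0,0,90],[0,0,0.02,0,0,0,90],[0,0,0.03,0,0,0,90],[0,0,0.03,0,0,0,90],[0.03,0.015,0,0,0,0,90],[0.04,0.02,0,0,0,0,90],[0.04,0.02,0,0,0,0,90],[0.04,0.02,0,0,0,0,90]]' ; python3 -m inch '[[0.0255,0.011,0,0,0,0,90],[0,0,0,0,0,0,90],[0,0,0,0,0,0,90]]'
```

```text
clock: 10.32
position: [0.5831, 0.0684, 0.131]
ee_rot: [3.142, 0.0, 0.003]
ft_force: [0.5, -1.5, -1.8]
opening: 0.645
grip_force: 11.5
clock: 10.7
position: [0.6068, 0.0786, 0.1306]
ee_rot: [3.141, 0.001, 0.003]
ft_force: [-0.3, -0.1, -1.1]
opening: 0.643
grip_force: 11.3
```

```bash
python3 -m inch '[[0,0.001,-0.02,0,0,0,90],[0,0,-0.02,0,0,0,90],[0,0,-0.01,0,0,0,90],[0,0,-0.004,0,0,0,90],[0,0,-0.002,0,0,0,90],[0,0,0,0,0,0,90],[0,0,0,0,0,0,90]]'
```

```text
clock: 11.58
position: [0.6077, 0.0801, 0.0749]
ee_rot: [-3.141, -0.001, 0.003]
ft_force: [0.2, 0.3, -1.3]
opening: 0.649
grip_force: 11.3
```

```bash
python3 -m inch '[[0,0,-0.002,0,0,0,90],[0,0,0,0,0,0,90]]';python3 -m inch '[[0,0,-0.001,0,0,0,90],[0,0,0,0,0,0,90]]';python3 -m inch '[[0,0,-0.001,0,0,0,90],[0,0,0,0,0,0,90]]'
```

```text
clock: 11.82
position: [0.6074, 0.08, 0.0725]
ee_rot: [-3.142, 0.0, 0.003]
ft_force: [-0.1, -0.4, -0.9]
opening: 0.648
grip_force: 11.3
clock: 12.08
position: [0.6074, 0.08, 0.0715]
ee_rot: [-3.142, 0.0, 0.003]
ft_force: [0.4, -0.5, -0.8]
opening: 0.644
grip_force: 11.3
clock: 12.32
position: [0.6075, 0.0801, 0.0707]
ee_rot: [-3.142, -0.0, 0.003]
ft_force: [-1.3, 0.1, 3.0]
opening: 0.649
grip_force: 11.3
```

```bash
python3 -m inch '[[0,0,0,0,0,0,87],[0,0,0,0,0,0,82],[0,0,0,0,0,0,70],[0,0,0,0,0,0,40],[0,0,0,0,0,0,40],[0,0,0.03,0,0,0,20],[0,0,0.05,0,0,0,0],[0,0,0.05,0,0,0,0]]';python3 -m inch '[[-0.03,0.01,0.04,0,0,0,0],[-0.04,0.02,0.03,0,0,0,0],[-0.02,0.01,0,0,0,0,0],[0,0,0,0,0,0,0],[0,0,0,0,0,0,0]]'
python3 - <<'E'
from h import *
p=capture("wrist");cv2.imwrite("pics/w3.png",p["color"])
print(potfit(p,(.6075,.08),"medium",z0=.03),np.round(ringfit(p,(.6075,-.0255),.084),4))
print(potfit(p,(.4427,.128),"large"))
E
```

```text
clock: 13.32
position: [0.6072, 0.0801, 0.2019]
ee_rot: [-3.141, 0.0, 0.004]
ft_force: [0.2, -0.5, 0.3]
opening: 0.996
grip_force: 0.0
clock: 13.95
position: [0.5179, 0.1196, 0.2704]
ee_rot: [3.142, 0.0, 0.003]
ft_force: [0.7, -0.8, -0.6]
opening: 1.002
grip_force: 0.0
([253, 37, 120, 120, 14400], {'small': ([0.6302, 0.0587], 0.211), 'medium': ([0.6271, 0.0653], 0.269), 'large': ([0.6251, 0.0626], 0.32)}) [ 1.408545e+02  6.070000e-01 -2.550000e-02]
([239, 212, 56, 62, 2672], {'small': ([0.4476, 0.1261], 0.72), 'medium': ([0.4444, 0.1264], 0.911), 'large': ([0.4439, 0.127], 0.946)})
```

```bash
python3 -m inch '[[-0.04,0.004,-0.04,0,0,0,0],[-0.0345,0.004,-0.04,0,0,0,0],[0,0,-0.04,0,0,0,0],[0,0,-0.04,0,0,0,0],[0,0,-0.04,0,0,0,0],[0,0,-0.03,0,0,0,20],[0,0,0,0,0,0,40],[0,0,0,0,0,0,50]]';python3 -m inch '[[0,0,0,0,0,0,55],[0,0,0,0,0,0,60],[0,0,0,0,0,0,60]]';python3 -m inch '[[0,0,0,0,0,0,63],[0,0,0,0,0,0,63]]';python3 -m inch '[[0,0,0,0,0,0,65],[0,0,0,0,0,0,65]]'
```

```text
clock: 15.0
position: [0.4436, 0.1282, 0.0413]
ee_rot: [-3.141, -0.0, 0.003]
ft_force: [-0.2, -0.1, 1.5]
opening: 0.802
grip_force: 0.0
clock: 15.38
position: [0.4432, 0.128, 0.041]
ee_rot: [-3.142, -0.001, 0.003]
ft_force: [0.8, 0.9, 1.0]
opening: 0.762
grip_force: 0.0
clock: 15.62
position: [0.443, 0.128, 0.0406]
ee_rot: [3.142, -0.0, 0.003]
ft_force: [1.1, -1.2, 0.9]
opening: 0.751
grip_force: 0.4
clock: 15.88
position: [0.443, 0.128, 0.0405]
ee_rot: [3.142, 0.0, 0.003]
ft_force: [0.5, -1.8, -0.0]
opening: 0.745
grip_force: 0.8
```

```bash
python3 -m inch '[[0,0,0,0,0,0,66],[0,0,0,0,0,0,66]]';python3 -m inch '[[0,0,0,0,0,0,67],[0,0,0,0,0,0,67]]'
```

```text
clock: 16.12
position: [0.443, 0.1281, 0.0405]
ee_rot: [-3.141, 0.0, 0.004]
ft_force: [1.1, -1.2, 1.1]
opening: 0.74
grip_force: 0.7
clock: 16.38
position: [0.443, 0.1281, 0.0405]
ee_rot: [-3.142, 0.0, 0.003]
ft_force: [-0.0, -1.6, 2.1]
opening: 0.735
grip_force: 0.6
```

```bash
python3 -m inch '[[0,0,0,0,0,0,68],[0,0,0,0,0,0,68]]';python3 -m inch '[[0,0,0,0,0,0,69],[0,0,0,0,0,0,69]]'
```

```text
clock: 16.62
position: [0.4429, 0.1281, 0.0406]
ee_rot: [-3.142, 0.0, 0.004]
ft_force: [-0.5, -1.7, 2.3]
opening: 0.733
grip_force: 1.2
clock: 16.88
position: [0.443, 0.128, 0.0406]
ee_rot: [3.142, 0.0, 0.003]
ft_force: [0.1, -1.7, 4.1]
opening: 0.732
grip_force: 5.2
```

```bash
python3 -m inch '[[0,0,0,0,0,0,70],[0,0,0,0,0,0,70]]';python3 -m inch '[[0,0,0.01,0,0,0,70],[0,0,0.02,0,0,0,70],[0,0,0.03,0,0,0,70],[0,0,0.03,0,0,0,70],[0.02,-0.02,0,0,0,0,70],[0.04,-0.04,0,0,0,0,70],[0.04,-0.04,0,0,0,0,70],[0.04,-0.04,0,0,0,0,70]]'
```

```text
clock: 17.12
position: [0.443, 0.128, 0.0407]
ee_rot: [3.142, -0.0, 0.003]
ft_force: [-1.4, -2.1, 7.5]
opening: 0.726
grip_force: 11.3
clock: 18.12
position: [0.584, -0.0132, 0.1312]
ee_rot: [-3.141, -0.0, 0.004]
ft_force: [0.9, 1.0, -1.5]
opening: 0.73
grip_force: 11.7
```

```bash
python3 -m inch '[[0.024,-0.0135,0,0,0,0,70],[0,0,0,0,0,0,70],[0,0,-0.02,0,0,0,70],[0,0,-0.02,0,0,0,70],[0,0,-0.01,0,0,0,70],[0,0,-0.006,0,0,0,70],[0,0,-0.002,0,0,0,70],[0,0,0,0,0,0,70]]';python3 -m inch '[[0,0,-0.001,0,0,0,70],[0,0,0,0,0,0,70]]';python3 -m inch '[[0,0,-0.001,0,0,0,70],[0,0,0,0,0,0,70]]'
```

```text
clock: 19.12
position: [0.6071, -0.0254, 0.0728]
ee_rot: [-3.142, -0.0, 0.004]
ft_force: [0.8, 0.2, -1.4]
opening: 0.73
grip_force: 11.6
clock: 19.38
position: [0.607, -0.0255, 0.0717]
ee_rot: [-3.142, -0.0, 0.003]
ft_force: [0.2, 0.2, -2.0]
opening: 0.725
grip_force: 11.6
clock: 19.62
position: [0.6072, -0.0254, 0.0708]
ee_rot: [-3.142, -0.001, 0.003]
ft_force: [0.5, -0.1, 1.8]
opening: 0.729
grip_force: 11.8
```

Contact. Now release and move toward the key rest, at about (0.503, 0.28), and look.

```bash
python3 -m inch '[[0,0,0,0,0,0,67],[0,0,0,0,0,0,62],[0,0,0,0,0,0,50],[0,0,0,0,0,0,30],[0,0,0,0,0,0,30],[0,0,0.03,0,0,0,20],[0,0,0.06,0,0,0,0],[0,0,0.06,0,0,0,0]]';python3 -m inch '[[-0.03,0.05,0.02,0,0,0,0],[-0.04,0.05,0.0,0,0,0,0],[-0.04,0.05,0,0,0,0,0],[-0.04,0.05,0,0,0,0,0],[0,0.05,0,0,0,0,0],[0,0,0,0,0,0,0],[0,0,0,0,0,0,0]]'
python3 - <<'E'
from h import *
import pickle
p=capture("wrist");cv2.imwrite("pics/w4.png",p["color"]);q=capture("scene");cv2.imwrite("pics/sc4.png",q["color"])
pickle.dump((p,q),open("w4.pkl","wb"))
for n,g in dict(medium=(.6075,.08),large=(.607,-.0255)).items():
    for c in (q,p): print(n,potfit(c,g,n,z0=.03,vmin=85))
for t,z in [("key_bow",.067),("key_tip",.008),("key_rest",.0)]:
    for b in tip_of(t,p)[:1]: print(t,np.round(b["position"],1),round(b["p"],2),atz(p,b["position"],z).round(4))
E
```

```text
clock: 20.62
position: [0.6066, -0.0253, 0.2222]
ee_rot: [-3.141, 0.001, 0.004]
ft_force: [0.5, -0.1, 0.0]
opening: 1.0
grip_force: 0.0
clock: 21.5
position: [0.4599, 0.2206, 0.2404]
ee_rot: [3.141, 0.0, 0.003]
ft_force: [0.4, -0.6, 0.6]
opening: 1.002
grip_force: 0.0
medium ([225, 209, 28, 30, 517], {'small': ([0.5996, 0.0766], 0.739), 'medium': ([0.6043, 0.0775], 0.829), 'large': ([0.6076, 0.0784], 0.857)})
medium ([383, 0, 127, 78, 5756], {'small': ([0.5917, 0.07], 0.589), 'medium': ([0.5939, 0.0678], 0.688), 'large': ([0.5974, 0.0674], 0.738)})
large ([257, 192, 34, 35, 798], {'small': ([0.5974, -0.031], 0.469), 'medium': ([0.5987, -0.0259], 0.557), 'large': ([0.6035, -0.0338], 0.617)})
large ([508, 0, 52, 68, 3033], {'small': ([0.6057, -0.0208], 0.845), 'medium': ([0.6071, -0.0262], 0.948), 'large': ([0.6098, -0.0304], 0.994)})
key_tip [209.6 148.5] 0.93 [0.498  0.2903 0.008 ]
key_rest [216.  146.1] 0.67 [0.4999 0.2846 0.    ]
```

View pics/w4.png

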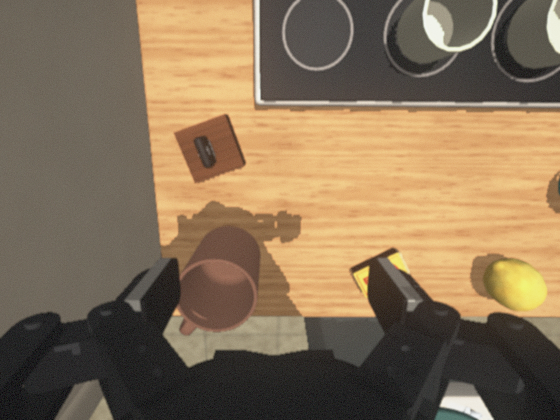

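Wrist view: key rest at (210,147), rotated about 20°, with the key's bow at (204,152); the mug is at (220,280). I move over it for a close look.

```bash
python3 -m inch '[[-0.01,0.03,-0.02,0,0,0,0],[-0.01,0.03,-0.02,0,0,0,0],[0,0.005,-0.01,0,0,0,0],[0,0,0,0,0,0,0],[0,0,0,0,0,0,0]]'
python3 - <<'E'
from h import *
import pickle
p=capture("wrist");pickle.dump(p,open("w5.pkl","wb"))
u,v=proj(p,(.5,.285,.05));print(u,v);u,v=int(u),int(v)
c=p["color"][max(v-75,0):v+75,max(u-100,0):u+100];cv2.imwrite("pics/w5c.png",cv2.resize(c,None,fx=4,fy=4,interpolation=cv2.INTER_CUBIC))
E
```

```text
clock: 22.38
position: [0.4405, 0.2851, 0.191]
ee_rot: [3.142, -0.001, 0.002]
ft_force: [0.4, 0.7, 0.8]
opening: 1.002
grip_force: 0.0
273.6468550377991 131.7688546184473
```

View pics/w5c.png

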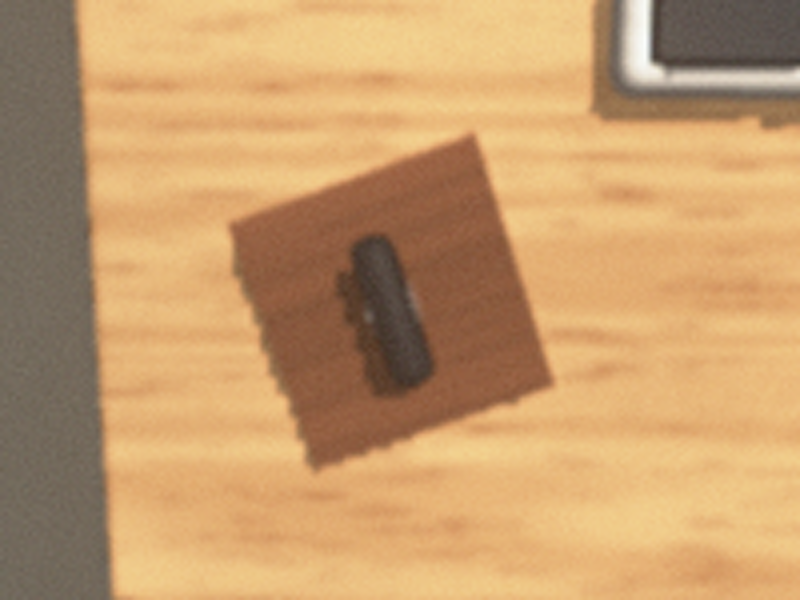

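Run:
```python
from h import *
import pickle
p=pickle.load(open("w5.pkl","rb"));f=lambda a,b:(173+a/4-.4,56+b/4-.4)
A,B=atz(p,f(372,238),.062),atz(p,f(418,385),.062);print("bow",(A+B)/2,np.linalg.norm(A-B),np.degrees(np.arctan2(*(A-B)[1::-1])))
C=[atz(p,f(*c),.028) for c in [(473,133),(552,382),(313,470),(231,225)]]
print("rest",np.mean(C,0),[round(float(np.linalg.norm(C[i]-C[i-1])),4) for i in range(4)],np.degrees(np.arctan2(*(C[0]-C[1])[1::-1])),np.degrees(np.arctan2(*(C[3]-C[2])[1::-1])))
```

```text
bow [0.49894734 0.28670038 0.062     ] 0.02860317377902766 17.812825280286745
rest [0.49892654 0.28755914 0.028     ] [0.0544, 0.0545, 0.0564, 0.055] 19.52472915410049 17.472680595835854
```

```bash
python3 -m inch '[[0.03,0.001,0,0,0,9,60],[0.0285,0.001,-0.03,0,0,9.3,120],[0,0,-0.04,0,0,0,170],[0,0,-0.03,0,0,0,170],[0,0,0,0,0,0,170],[0,0,0,0,0,0,170]]' 40
python3 - <<'E'
from h import *
s=robot.observe();print(np.round(s["joint_positions"],3))
p=capture("wrist");cv2.imwrite("pics/w6.png",p["color"])
E
```

```text
clock: 23.18
position: [0.499, 0.2881, 0.0921]
ee_rot: [-3.141, -0.002, 0.322]
ft_force: [-0.6, 0.1, 0.9]
opening: 0.333
grip_force: 0.0
[-0.061  0.639 -0.679  1.842  0.524  0.846 -2.25 ]
```

View pics/w6.png

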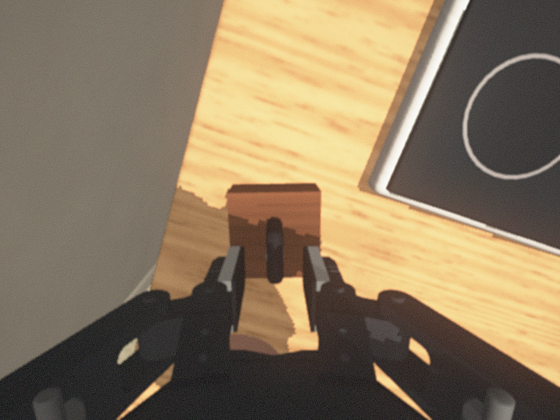

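The fingers sit centred and square over the key (bow at (275,250), pads at 240 and 308). I descend and grip it.

```bash
python3 -m inch '[[0,0,-0.02,0,0,0,170],[0,0,-0.012,0,0,0,180],[0,0,0,0,0,0,200],[0,0,0,0,0,0,215],[0,0,0,0,0,0,240],[0,0,0,0,0,0,240],[0,0,0,0,0,0,240]]' 40
```

```text
clock: 24.1
position: [0.4985, 0.2881, 0.0589]
ee_rot: [-3.141, -0.001, 0.323]
ft_force: [-0.3, 1.0, 5.1]
opening: 0.099
grip_force: 43.1
```

```bash
python3 -m inch '[[0,0,0.02,0,0,0,240],[0,0,0.04,0,0,0,240],[0,0,0.05,0,0,0,240],[0,-0.05,0.03,0,0,-6,240],[0,-0.06,0,0,0,-6.5,240],[0,-0.06,0,0,0,-6,240],[0,-0.06,0,0,0,0,240],[0,-0.06,0,0,0,0,240]]'; python3 -m inch '[[0,-0.06,0,0,0,0,240],[0,-0.06,0,0,0,0,240],[0,0,0,0,0,0,240],[0,0,0,0,0,0,240],[0,0,0,0,0,0,240]]'
python3 - <<'E'
from h import *
import pickle
p=capture("wrist");pickle.dump(p,open("w7.pkl","wb"))
u,v=proj(p,(.607,-.133,.052));print(u,v,robot.observe()["joint_positions"])
for t,z in [("keyway",.052)]:
    for b in tip_of(t,p)[:2]: print(t,np.round(b["position"],1),round(b["p"],2),atz(p,b["position"],z).round(4))
u,v=int(u),int(v);a,b=max(v-75,0),max(u-100,0);print(b,a)
cv2.imwrite("pics/w7c.png",cv2.resize(p["color"][a:a+150,b:b+200],None,fx=4,fy=4,interpolation=cv2.INTER_CUBIC))
E
```

```text
clock: 25.1
position: [0.4981, -0.0038, 0.1999]
ee_rot: [3.141, -0.001, 0.0]
ft_force: [0.9, -0.1, -0.5]
opening: 0.103
grip_force: 42.4
clock: 25.72
position: [0.4985, -0.1208, 0.1991]
ee_rot: [-3.141, -0.0, 0.002]
ft_force: [0.4, -0.2, -0.7]
opening: 0.092
grip_force: 42.4
289.37709129562774 66.30426207735191 [ 0.7015581   0.34540304 -0.62415937  1.93029553  0.24702699  0.9416554
 -1.61013577]
keyway [291.1  64.7] 0.69 [ 0.6081 -0.1343  0.052 ]
189 0
```

View pics/w7c.png

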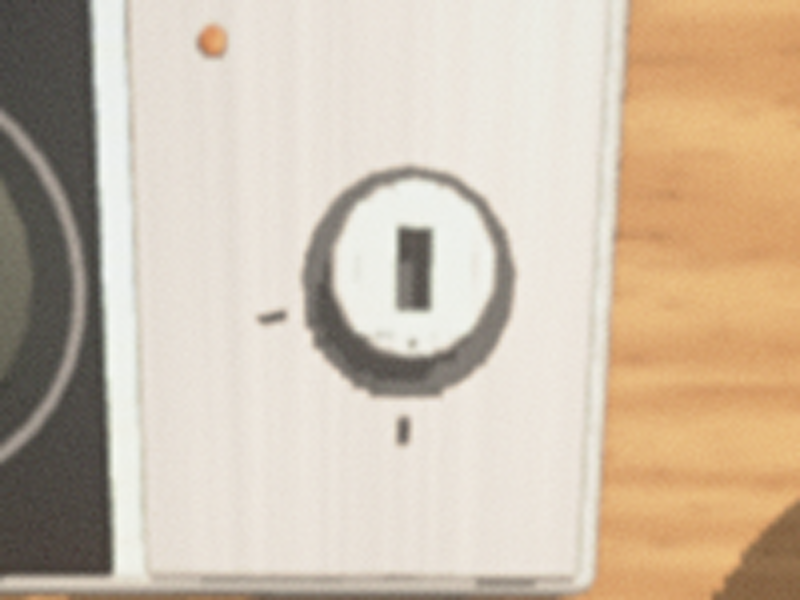

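The slot spans crop (396–434, 227–311), centred at about px (292.4,66.9), long side along the plate's x.

Run:
```python
from h import *
import pickle
p=pickle.load(open("w7.pkl","rb"))
f=lambda a,b:(189+a/4-.4,b/4-.4)
print(atz(p,f(415,269),.052),atz(p,f(415,227),.052)-atz(p,f(415,311),.052),"cyl",atz(p,f(413,266),.052))
# where are key bow/tip expected in the wrist picture
s=robot.observe();x,y,z=s["position"];print(proj(p,(x,y,z-.012+.015)),proj(p,(x,y,z-.051)),x,y,z)
c=p["color"][270:420,200:360];cv2.imwrite("pics/w7k.png",cv2.resize(c,None,fx=4,fy=4,interpolation=cv2.INTER_CUBIC))
```

```text
[ 0.60661404 -0.13530666  0.052     ] [0.0149962  0.00026466 0.        ] cyl [ 0.60714867 -0.13491049  0.052     ]
[274.16060705 294.2758298 ] [273.8650047  244.09166049] 0.49847503133101145 -0.12098630344068283 0.19883195221966193
```

```bash
python3 -m inch '[[0.05,-0.005,0,0,0,0,240],[0.05,-0.005,-0.03,0,0,0,240],[0.0095,-0.003,-0.04,0,0,0,240],[0,0,0,0,0,0,240],[0,0,0,0,0,0,240],[0,0,0,0,0,0,240]]'
```

```text
clock: 26.58
position: [0.6082, -0.135, 0.1304]
ee_rot: [3.141, -0.002, 0.0]
ft_force: [-0.2, -0.3, 0.1]
opening: 0.1
grip_force: 42.4
```

View pics/w7k.png

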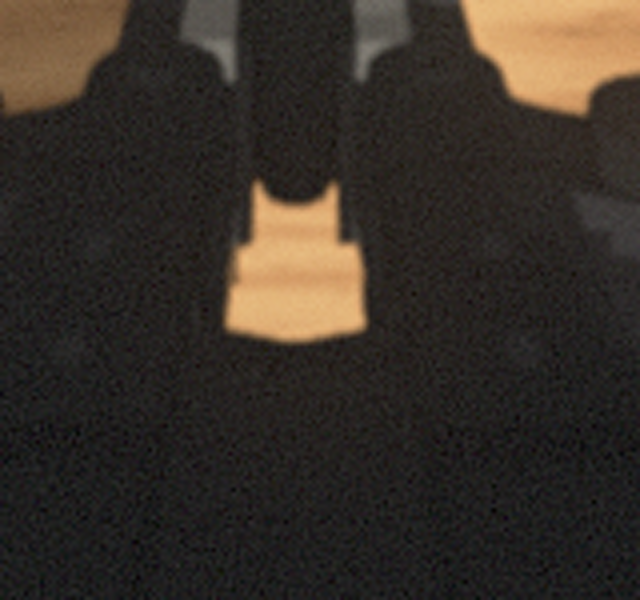

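Run:
```python
from h import *
import pickle
p=pickle.load(open("w7.pkl","rb"))
x,y,z=.4985,-.121,.1988
for e in (-.003,0,.003):
    print(e,[proj(p,(x-.015+e,y,z-.012+h)).round(1).tolist() for h in (.015,.010,0)])
q=capture("scene");s=capture("side")
for n,c in (("scene",q),("side",s)):
    u,v=proj(c,(.608,-.135,.08)).astype(int);print(n,u,v)
    cv2.imwrite(f"pics/{n}8c.png",cv2.resize(c["color"][v-40:v+35,u-50:u+50],None,fx=8,fy=8,interpolation=cv2.INTER_CUBIC))
cv2.imwrite("pics/k8.png",np.vstack([cv2.resize(cv2.imread(f"pics/{n}8c.png"),(400,300)) for n in ("scene","side")]))
```

```text
-0.003 [[274.1, 331.9], [274.1, 324.6], [274.0, 311.3]]
0 [[274.1, 325.8], [274.1, 318.6], [274.0, 305.6]]
0.003 [[274.1, 319.7], [274.1, 312.6], [274.0, 300.0]]
scene 303 190
side 328 245
```

View pics/k8.png

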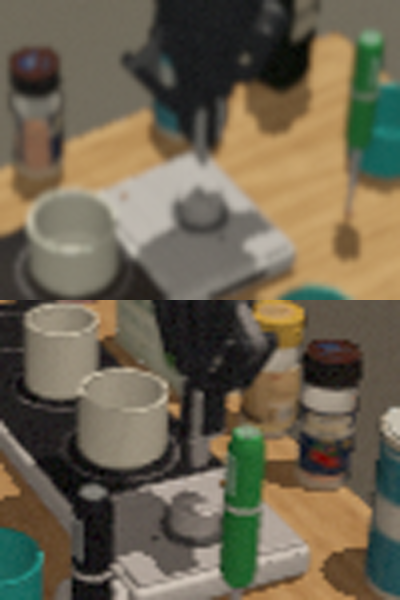

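```bash
python3 -m inch '[[-0.001,0,-0.012,0,0,0,240],[0,0,-0.01,0,0,0,240],[0,0,0,0,0,0,240]]'; python3 -m inch '[[0,0,-0.004,0,0,0,240],[0,0,-0.002,0,0,0,240],[0,0,0,0,0,0,240]]';python3 -m inch '[[0,0,-0.002,0,0,0,240],[0,0,-0.002,0,0,0,240],[0,0,0,0,0,0,240]]'
```

```text
clock: 27.05
position: [0.6062, -0.1349, 0.1053]
ee_rot: [-3.141, 0.002, -0.0]
ft_force: [0.4, 0.1, 0.0]
opening: 0.094
grip_force: 42.4
clock: 27.42
position: [0.6068, -0.135, 0.1005]
ee_rot: [-3.141, 0.0, 0.0]
ft_force: [0.2, 0.1, -0.0]
opening: 0.095
grip_force: 42.4
clock: 27.8
position: [0.6067, -0.1351, 0.0964]
ee_rot: [-3.141, 0.0, -0.0]
ft_force: [-0.1, 0.1, -0.2]
opening: 0.096
grip_force: 42.4
```

```bash
python3 -m inch '[[0,0,-0.003,0,0,0,240],[0,0,-0.003,0,0,0,240],[0,0,0,0,0,0,240]]'; python3 -m inch '[[0,0,-0.003,0,0,0,240],[0,0,-0.003,0,0,0,240],[0,0,0,0,0,0,240]]';python3 -m inch '[[0,0,-0.001,0,0,0,240],[0,0,-0.001,0,0,0,240],[0,0,0,0,0,0,240]]'
```

```text
clock: 28.18
position: [0.6067, -0.135, 0.0902]
ee_rot: [-3.141, 0.0, 0.0]
ft_force: [0.2, 0.8, 0.1]
opening: 0.099
grip_force: 42.4
clock: 28.55
position: [0.6067, -0.135, 0.0842]
ee_rot: [-3.141, 0.0, 0.0]
ft_force: [0.5, -0.6, -0.1]
opening: 0.099
grip_force: 42.4
clock: 28.92
position: [0.607, -0.1351, 0.0829]
ee_rot: [3.141, -0.0, -0.0]
ft_force: [-1.8, 0.2, 5.1]
opening: 0.097
grip_force: 43.4
```

```bash
python3 -m inch '[[0,0,0,0,0,-8,240],[0,0,0,0,0,-9,240],[0,0,0,0,0,-9,240],[0,0,0,0,0,-9,240],[0,0,0,0,0,-9,240],[0,0,0,0,0,-9,240],[0,0,0,0,0,-9,240],[0,0,0,0,0,-9,240]]'; python3 -m inch '[[0,0,0,0,0,-6,240],[0,0,0,0,0,-4,240],[0,0,0,0,0,0,240],[0,0,0,0,0,0,240]]'; python3 -c "
from h import *;s=robot.observe();print(s['ft_torque'],s['ft_force'],s['joint_positions'])"
```

```text
clock: 29.92
position: [0.607, -0.1354, 0.0829]
ee_rot: [-3.141, -0.001, -1.245]
ft_force: [-1.4, -0.9, 3.2]
opening: 0.095
grip_force: 43.0
clock: 30.42
position: [0.607, -0.1353, 0.0829]
ee_rot: [-3.141, -0.001, -1.412]
ft_force: [-1.8, -2.8, 5.7]
opening: 0.098
grip_force: 43.4
[-0.69339804  0.49144711 -0.03860131] [-1.81812207 -2.84182342  5.65281027] [ 1.71305316e-01  6.15439748e-01 -2.29826821e-03  1.74347363e+00
  2.94344785e-03  7.82189062e-01 -2.81529913e+00]
```

```bash
python3 -m inch '[[0,0,0,0,0,0,220],[0,0,0,0,0,0,190],[0,0,0,0,0,0,150],[0,0,0,0,0,0,150],[0,0,0.03,0,0,10,150],[0,0,0.03,0,0,10,150],[0,0,0.02,0,0,10,150],[0,0,0,0,0,10,150]]'; python3 -m inch '[[0,0,0,0,0,10,150],[0,0,0,0,0,10,150],[0,0,0,0,0,10,150],[0,0,0,0,0,10,150],[0,0,0,0,0,10,150],[0,0,0,0,0,10,150],[0,0,0,0,0,10,150],[0,0,0,0,0,10,150]]';python3 -m inch '[[0,0,0,0,0,10,150],[0,0,0,0,0,10,150],[0,0,0,0,0,10,150],[0,0,0,0,0,10,150],[0,0,0,0,0,10,150],[0,0,0,0,0,10,150],[0,0,0,0,0,0,150],[0,0,0,0,0,0,150]]';python3 - <<'E'
from h import *
s=robot.observe();print(np.round(s["joint_positions"],3))
p=capture("wrist");cv2.imwrite("pics/w9.png",p["color"])
E
```

```text
clock: 31.42
position: [0.6076, -0.1352, 0.1644]
ee_rot: [-3.14, -0.003, -0.71]
ft_force: [-0.7, 0.2, -0.4]
opening: 0.41
grip_force: 0.0
clock: 32.42
position: [0.6068, -0.135, 0.1626]
ee_rot: [3.142, 0.0, 0.686]
ft_force: [0.1, -1.1, 0.2]
opening: 0.414
grip_force: 0.0
clock: 33.42
position: [0.6068, -0.1351, 0.1625]
ee_rot: [-3.141, 0.0, 1.724]
ft_force: [0.2, -1.0, 0.5]
opening: 0.412
grip_force: 0.0
[ 0.684  0.615 -0.713  1.685  0.461  1.016 -0.034]
```

View pics/w9.png

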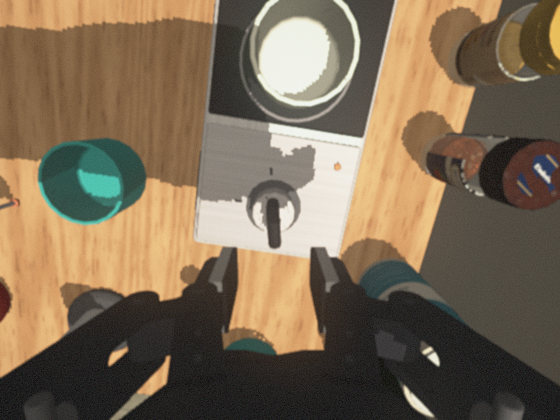

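The key stands in the switch at (272,222). The blade has play in the slot, so I regrip it the other way round and turn further to the stop.

```bash
python3 -m inch '[[0,0,-0.03,0,0,0,150],[0,0,-0.03,0,0,0,150],[0,0,-0.0175,0,0,0,170],[0,0,0,0,0,0,200],[0,0,0,0,0,0,240],[0,0,0,0,0,0,240],[0,0,0,0,0,0,240]]' 40; for k in 1; do python3 -c "
from h import *;s=robot.observe();print(s['ft_torque'],s['ft_force'])";done;  python3 -m inch '[[0,0,0,0,0,-3,240],[0,0,0,0,0,-3,240],[0,0,0,0,0,0,240]]';python3 -c "
from h import *;s=robot.observe();print(s['ft_torque'])"; python3 -m inch '[[0,0,0,0,0,-3,240],[0,0,0,0,0,-3,240],[0,0,0,0,0,0,240]]';python3 -c "
from h import *;s=robot.observe();print(s['ft_torque'],s['joint_positions'][6])"
```

```text
clock: 34.35
position: [0.6071, -0.1351, 0.0858]
ee_rot: [3.141, 0.0, 1.728]
ft_force: [-1.2, -0.3, 2.4]
opening: 0.093
grip_force: 43.3
[0.02664536 0.18980002 0.02700445] [-1.24729272 -0.26693713  2.42479984]
clock: 34.72
position: [0.6071, -0.1352, 0.0856]
ee_rot: [3.141, 0.001, 1.623]
ft_force: [-1.4, -0.4, 5.4]
opening: 0.097
grip_force: 43.6
[-0.12276003  0.27382054  0.02462597]
clock: 35.1
position: [0.6071, -0.1352, 0.0857]
ee_rot: [3.141, 0.001, 1.519]
ft_force: [-1.2, -0.8, 5.4]
opening: 0.096
grip_force: 43.8
[-0.22874721  0.34300554  0.02797678] -0.2661970215318407
```

```bash
T="from h import *;s=robot.observe();print(s['ft_torque'].round(3) if hasattr(s['ft_torque'],'round') else s['ft_torque'])"; python3 -m inch '[[0,0,0,0,0,-2,240],[0,0,0,0,0,-2,240],[0,0,0,0,0,0,240]]';python3 -c "$T"; python3 -m inch '[[0,0,0,0,0,-2,240],[0,0,0,0,0,0,240]]';python3 -c "$T"; python3 -m inch '[[0,0,0,0,0,-2,240],[0,0,0,0,0,0,240]]';python3 -c "$T"
```

```text
clock: 35.48
position: [0.6072, -0.1352, 0.0857]
ee_rot: [3.141, 0.0, 1.449]
ft_force: [-1.4, -0.8, 5.8]
opening: 0.099
grip_force: 43.9
[-0.187  0.425 -0.009]
clock: 35.72
position: [0.6071, -0.1352, 0.0856]
ee_rot: [3.141, 0.0, 1.414]
ft_force: [-1.3, -1.5, 5.6]
opening: 0.097
grip_force: 43.9
[-0.25   0.436  0.02 ]
clock: 35.98
position: [0.6071, -0.1353, 0.0856]
ee_rot: [3.141, 0.0, 1.38]
ft_force: [-2.2, -1.2, 6.6]
opening: 0.092
grip_force: 43.9
[-0.306  0.461  0.047]
```

```bash
T="from h import *;s=robot.observe();print(np.round(s['ft_torque'],3))"; python3 -m inch '[[0,0,0,0,0,-2,240],[0,0,0,0,0,0,240]]';python3 -c "$T"; python3 -m inch '[[0,0,0,0,0,-2,240],[0,0,0,0,0,0,240]]';python3 -c "$T"; python3 -m inch '[[0,0,0,0,0,-2,240],[0,0,0,0,0,0,240]]';python3 -c "$T"
```

```text
clock: 36.22
position: [0.6071, -0.1353, 0.0856]
ee_rot: [3.141, 0.0, 1.345]
ft_force: [-1.6, -0.3, 6.6]
opening: 0.096
grip_force: 43.9
[-0.267  0.449  0.017]
clock: 36.48
position: [0.6071, -0.1353, 0.0856]
ee_rot: [3.141, 0.0, 1.31]
ft_force: [-2.7, -0.2, 6.8]
opening: 0.095
grip_force: 44.0
[-0.224  0.499  0.107]
clock: 36.72
position: [0.6072, -0.1351, 0.0856]
ee_rot: [3.141, 0.0, 1.275]
ft_force: [-1.4, -1.2, 6.5]
opening: 0.093
grip_force: 44.0
[-0.153  0.456  0.15 ]
```

Torque has risen, so the switch is at its stop. I release and check the key and both pots.

```bash
python3 -m inch '[[0,0,0,0,0,2,240],[0,0,0,0,0,0,220],[0,0,0,0,0,0,190],[0,0,0,0,0,0,150],[0,0,0,0,0,0,150],[0,0,0.03,0,0,0,150],[0,0,0.04,0,0,0,150],[0,0,0.05,0,0,0,100]]'; python3 -m inch '[[0,0.05,0.03,0,0,-10,0],[0,0.05,0.03,0,0,-10,0],[-0.03,0.05,0.03,0,0,-10,0],[-0.04,0,0.0,0,0,-10,0],[-0.04,0,0,0,0,-10,0],[-0.04,0,0,0,0,-10,0],[0,0,0,0,0,-10,0],[0,0,0,0,0,-3,0]]'
python3 - <<'E'
from h import *
import pickle
p=capture("wrist");pickle.dump(p,open("w10.pkl","wb"));cv2.imwrite("pics/w10.png",p["color"])
for n,g in dict(medium=(.6075,.08),large=(.607,-.0255)).items():
    print(n,[(v,potfit(p,g,n,z0=.03,vmin=v)) for v in (105,120)])
print(robot.observe()["position"],robot.observe()["ee_rot"])
E
```

```text
clock: 37.72
position: [0.6064, -0.1349, 0.2057]
ee_rot: [-3.14, -0.0, 1.309]
ft_force: [0.9, -0.1, 0.9]
opening: 0.599
grip_force: 0.0
clock: 38.72
position: [0.4579, 0.0126, 0.294]
ee_rot: [3.141, -0.001, 0.031]
ft_force: [-0.0, -0.3, 0.6]
opening: 0.997
grip_force: 0.0
medium [(105, ([174, 0, 78, 80, 2619], {'small': ([0.604, 0.0819], 0.638), 'medium': ([0.6013, 0.0751], 0.806), 'large': ([0.6027, 0.0745], 0.911)})), (120, ([175, 0, 77, 79, 2273], {'small': ([0.6035, 0.082], 0.658), 'medium': ([0.6013, 0.0736], 0.828), 'large': ([0.6036, 0.0746], 0.913)}))]
large [(105, ([273, 0, 98, 96, 5444], {'small': ([0.6075, -0.0466], 0.374), 'medium': ([0.6051, -0.044], 0.475), 'large': ([0.6037, -0.0425], 0.555)})), (120, ([273, 0, 98, 96, 5111], {'small': ([0.6075, -0.0465], 0.378), 'medium': ([0.605, -0.0439], 0.479), 'large': ([0.6035, -0.0425], 0.56)}))]
[0.4580658  0.01267535 0.29390518] [ 3.14124168e+00 -5.58290039e-04  3.00542812e-02]
```

View pics/w10.png

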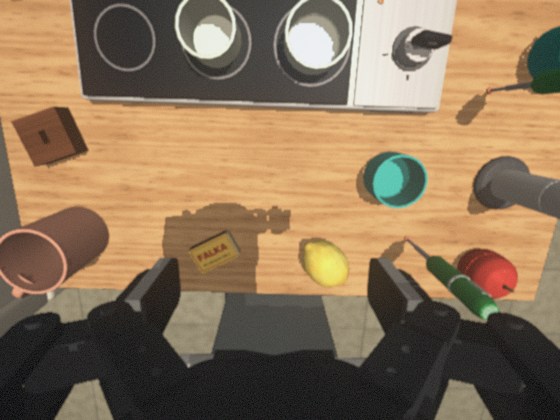

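```bash
python3 -m inch '[[0.06,0.0,0,0,0,0,0],[0.05,0.02,0.0,0,0,0,0],[0,0,0,0,0,0,0],[0,0,0,0,0,0,0]]'
cat >> h.py <<'E'
def rimfit(p,guess,name,z0=.03):
    """rim (bright) of a standing pot: brightness gain of the rim circle over just outside it, plus height"""
    d,h=POTS[name];g=cv2.GaussianBlur(cv2.cvtColor(p["color"],cv2.COLOR_BGR2GRAY).astype(np.float32),(0,0),.8)
    a=np.linspace(0,2*np.pi,90,endpoint=False);best=(-1e9,)
    def prof(x,y,r):
        P=np.array([proj(p,(x+r*np.cos(t),y+r*np.sin(t),z0+h)) for t in a],np.float32)
        ok=(P[:,0]>1)&(P[:,0]<558)&(P[:,1]>1)&(P[:,1]<418)
        return cv2.remap(g,P[:,:1],P[:,1:],cv2.INTER_LINEAR).ravel(),ok
    for st,n in ((.003,8),(.001,4),(.0005,3)):
        c=guess if len(best)==1 else best[1:3]
        for i in range(-n,n+1):
            for j in range(-n,n+1):
                x,y=c[0]+i*st,c[1]+j*st;A,o1=prof(x,y,d/2-.001);B,o2=prof(x,y,d/2+.004);s=(A-B)[o1&o2].mean()
                if s>best[0]: best=(s,x,y)
    return np.round(best,4),int((o1&o2).sum())
E
python3 - <<'E'
from h import *
p=capture("wrist");cv2.imwrite("pics/w11.png",p["color"])
for n,g in dict(medium=(.6075,.08),large=(.607,-.0255)).items():
    print(n,rimfit(p,g,n),np.round(ringfit(p,g,RD[n]),4))
E
```

```text
clock: 39.28
position: [0.5678, 0.0327, 0.2933]
ee_rot: [-3.141, 0.001, 0.036]
ft_force: [-0.6, 0.1, 0.1]
opening: 0.994
grip_force: 0.0
medium (array([1.2885e+02, 6.0850e-01, 7.9500e-02]), 90) [1.485807e+02 6.070000e-01 8.050000e-02]
large (array([ 1.02439e+02,  6.08500e-01, -2.55000e-02]), 90) [ 1.627224e+02  6.105000e-01 -3.950000e-02]
```

```bash
python3 -m inch '[[-0.04,-0.06,0.01,0,0,0,0],[-0.04,-0.06,0.01,0,0,0,0],[-0.04,-0.06,0,0,0,0,0],[-0.04,-0.06,0,0,0,0,0],[0,-0.06,0,0,0,0,0],[0,-0.02,0,0,0,0,0],[0,0,0,0,0,0,0],[0,0,0,0,0,0,0]]'
python3 - <<'E'
from h import *
import pickle
o=pickle.load(open("w10.pkl","rb"));print("green",atz(o,(407,240),0),atz(o,(490,92),0),"tomato",atz(o,(488,275),.03))
p=capture("wrist");q=capture("scene");s=capture("side");pickle.dump((p,q,s),open("w12.pkl","wb"));cv2.imwrite("pics/w12.png",p["color"])
for n,c in (("wrist",p),("scene",q),("side",s)):
    for t,z in (("holder",0),("probe_grip",.158)):
        print(n,t,[(np.round(b["position"],1).tolist(),round(b["p"],2),atz(c,b["position"],z).round(4).tolist()) for b in tip_of(t,c)[:3]])
E
```

```text
clock: 40.33
position: [0.4303, -0.2531, 0.311]
ee_rot: [-3.141, -0.0, 0.036]
ft_force: [0.1, 1.1, 0.5]
opening: 1.001
grip_force: 0.0
green [ 3.70987200e-01 -1.76937081e-01  5.55111512e-17] [ 0.56779925 -0.25089273  0.        ] tomato [ 0.33577031 -0.27849988  0.03      ]
wrist holder [([301.0, 158.9], 0.61, [0.4494, -0.2899, 0.0])]
wrist probe_grip [([312.8, 174.6], 0.85, [0.4545, -0.2863, 0.158]), ([272.5, 28.2], 0.81, [0.5665, -0.2475, 0.158]), ([193.5, 247.7], 0.63, [0.3827, -0.181, 0.158])]
scene holder [([370.5, 219.6], 0.87, [0.4654, -0.285, 0.0])]
scene probe_grip [([365.3, 221.1], 0.85, [0.3649, -0.1564, 0.158]), ([340.3, 167.1], 0.79, [0.5645, -0.229, 0.158]), ([379.1, 180.7], 0.53, [0.4627, -0.2839, 0.158])]
side holder [([299.1, 322.6], 0.86, [0.4537, -0.2853, 0.0])]
side probe_grip [([340.3, 246.1], 0.83, [0.5661, -0.2576, 0.158]), ([299.3, 264.9], 0.78, [0.4512, -0.2868, 0.158]), ([245.7, 253.2], 0.62, [0.3639, -0.2, 0.158])]
```

View pics/w12.png

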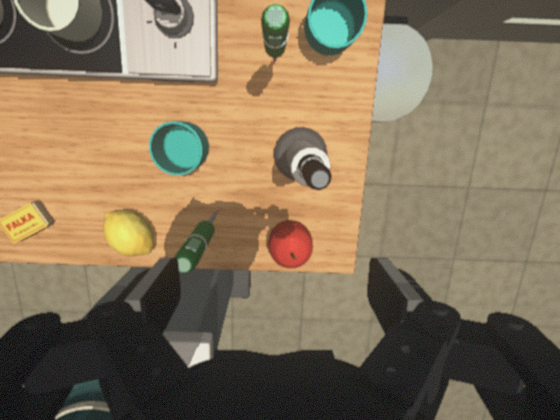

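The wrist view shows the black thermometer's cap at (317,175), holder top at about (311,164), base disc about (302,157). The green decoys are at (193,247) and (275,30), clear of the approach.

Run:
```python
from h import *
import pickle
p,q,s=pickle.load(open("w12.pkl","rb"))
print("cap",atz(p,(317,175),.188),"disc",atz(p,(302,157),.0))
print(proj(p,(.4545,-.286,.188)),proj(p,(.4545,-.286,.158)),proj(p,(.4545,-.286,.126)))
print("tri",tri([(p,(312.8,174.6)),(q,(379.1,180.7)),(s,(299.3,264.9))]),tri([(p,(301,158.9)),(q,(370.5,219.6)),(s,(299.1,322.6))]))
cv2.imwrite("pics/w12c.png",cv2.resize(p["color"][110:210,250:380],None,fx=6,fy=6,interpolation=cv2.INTER_CUBIC))
```

```text
cap [ 0.45922831 -0.28560659  0.188     ] disc [ 0.45195071 -0.29110155  0.        ]
[317.06033288 181.0764138 ] [312.40385619 174.5822685 ] [308.41458091 169.01863423]
tri [ 0.45599454 -0.28413182  0.15841482] [ 0.45491017 -0.28591029  0.00398758]
```

View pics/w12c.png

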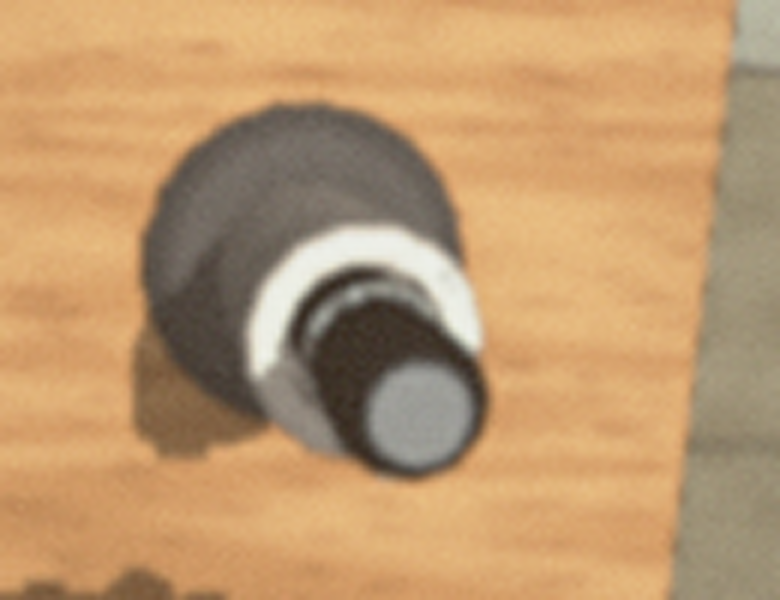

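Run:
```python
from h import *
import pickle
p,q,s=pickle.load(open("w12.pkl","rb"))
print("cap",atz(p,(319.7,179.2),.188),"top",atz(p,(310.4,166.6),.126),"disc",atz(p,(300,152.8),.006))
```

```text
cap [ 0.45603874 -0.28792887  0.188     ] top [ 0.45689602 -0.28775265  0.126     ] disc [ 0.45803849 -0.28754667  0.006     ]
```

```bash
python3 -m inch '[[0.013,-0.0175,0,0,0,-1,40],[0.013,-0.017,-0.03,0,0,-1,80],[0,0,-0.04,0,0,0,120],[0,0,-0.04,0,0,0,120],[0,0,-0.025,0,0,0,120],[0,0,-0.012,0,0,0,120],[0,0,0,0,0,0,120],[0,0,0,0,0,0,120]]' 30; python3 -m inch '[[0,0,0,0,0,0,150],[0,0,0,0,0,0,170],[0,0,0,0,0,0,185],[0,0,0,0,0,0,195],[0,0,0,0,0,0,210],[0,0,0,0,0,0,210],[0,0,0,0,0,0,210]]'
```

```text
clock: 41.78
position: [0.4567, -0.2891, 0.1648]
ee_rot: [3.141, -0.001, -0.0]
ft_force: [0.7, -0.3, 0.7]
opening: 0.53
grip_force: 0.0
clock: 42.65
position: [0.4563, -0.289, 0.164]
ee_rot: [3.141, -0.0, -0.0]
ft_force: [0.1, -0.9, 5.2]
opening: 0.247
grip_force: 29.4
```

```bash
python3 -m inch '[[0,0,0.01,0,0,0,210],[0,0,0.02,0,0,0,210],[0,0,0.03,0,0,0,210],[0,0,0.03,0,0,0,210],[0,0,0.03,0,0,0,210],[0,0,0.03,0,0,0,210],[0,0,0,0,0,0,210],[0,0,0,0,0,0,210]]'; python3 -m inch '[[0.01,0.04,0,0,0,0,210],[0.02,0.05,0,0,0,0,210],[0.02,0.05,0,0,0,0,210],[0.02,0.05,0,0,0,0,210],[0.02,0.05,0,0,0,0,210],[0.02,0.05,0,0,0,0,210],[0.02,0.05,0,0,0,0,210],[0.0215,0.028,0,0,0,0,210]]'; python3 -m inch '[[0,0,0,0,0,0,210],[0,0,0,0,0,0,210]]'
python3 - <<'E'
from h import *
import pickle
p=capture("wrist");q=capture("scene");s=capture("side");pickle.dump((p,q,s),open("w13.pkl","wb"))
P=robot.observe()["position"]
for n,g in dict(medium=(.6085,.0795),large=(.6085,-.0255)).items(): print(n,rimfit(p,g,n),rimfit(q,g,n),rimfit(s,g,n))
f=np.array(P)-[0,0,.151];O=[]
for n,c in (("scene",q),("side",s)):
    u,v=proj(c,f);print(n,u,v,[(np.round(b["position"],1),round(b["p"],2)) for b in tip_of("probe_foot",c)[:3]])
    u,v=int(u),int(v);O.append(cv2.resize(c["color"][v-45:v+45,u-60:u+60],None,fx=3.3,fy=3.3,interpolation=cv2.INTER_CUBIC))
cv2.imwrite("pics/p13.png",np.vstack(O))
E
```

```text
clock: 43.65
position: [0.4559, -0.2887, 0.3134]
ee_rot: [-3.141, 0.001, 0.0]
ft_force: [0.2, -0.6, -0.9]
opening: 0.244
grip_force: 29.6
clock: 44.65
position: [0.6075, 0.0821, 0.3128]
ee_rot: [-3.141, 0.002, 0.003]
ft_force: [-0.1, -1.5, -0.5]
opening: 0.248
grip_force: 29.7
clock: 44.9
position: [0.6073, 0.0786, 0.3128]
ee_rot: [3.141, 0.002, -0.0]
ft_force: [0.4, -0.4, -0.3]
opening: 0.246
grip_force: 29.7
medium (array([1.209103e+02, 6.085000e-01, 8.000000e-02]), 90) (array([28.1877,  0.6075,  0.081 ]), 90) (array([20.4535,  0.6055,  0.078 ]), 90)
large (array([16.9487,  0.59  , -0.0515]), 90) (array([ 5.3697,  0.619 , -0.055 ]), 90) (array([1.45355e+01, 5.79000e-01, 4.00000e-03]), 90)
scene 236.10994806978056 196.66560583235517 [(array([206.7, 244.3]), 0.62)]
side 293.9709729798597 186.67359609884574 [(array([335.4, 298. ]), 0.54), (array([250.5, 302.5]), 0.44), (array([324.9, 250.6]), 0.41)]
```

View pics/p13.png

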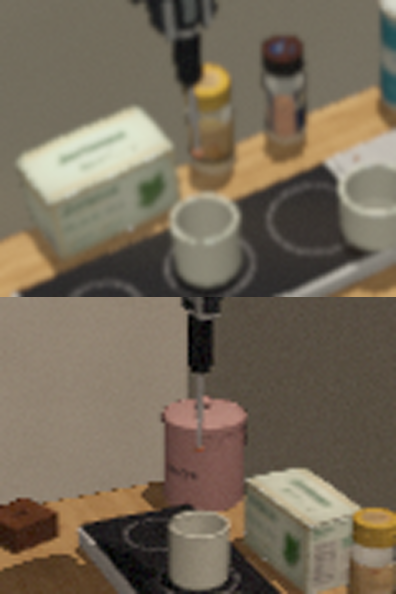

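The foot hangs straight. The large pot has been knocked aside: in the scene crop it's at (370,205), off its ring at (320,215). I put the thermometer back first, then mend the pot.

```bash
python3 - <<'E'
from h import *
import pickle
p,q,s=pickle.load(open("w13.pkl","rb"))
g=atz(q,(176+370/3.3,151+180/3.3),.08)[:2];print(g)
for c in (p,q,s): print(rimfit(c,g,"large"))
E
python3 -m inch '[[-0.0215,-0.028,0,0,0,0,210],[-0.02,-0.05,0,0,0,0,210],[-0.02,-0.05,0,0,0,0,210],[-0.02,-0.05,0,0,0,0,210],[-0.02,-0.05,0,0,0,0,210],[-0.02,-0.05,0,0,0,0,210],[-0.02,-0.05,0,0,0,0,210],[-0.01,-0.04,0,0,0,0,210]]'; python3 -m inch '[[0,0,0,0,0,0,210],[0,0,0,0,0,0,210]]'
```

```text
[ 0.57793274 -0.06426003]
(array([53.1315,  0.5689, -0.0663]), 90)
(array([19.4843,  0.5699, -0.0638]), 90)
(array([41.3167,  0.5659, -0.0668]), 90)
clock: 46.15
position: [0.4546, -0.2912, 0.3142]
ee_rot: [3.141, -0.0, -0.002]
ft_force: [1.1, 0.5, -1.0]
opening: 0.254
grip_force: 29.7
clock: 46.4
position: [0.4563, -0.2884, 0.3139]
ee_rot: [-3.141, -0.0, 0.0]
ft_force: [0.9, 0.4, -1.3]
opening: 0.249
grip_force: 29.7
```

```bash
python3 -m inch '[[0,0.0005,-0.03,0,0,0,210],[0,0,-0.03,0,0,0,210],[0,0,-0.02,0,0,0,210],[0,0,-0.02,0,0,0,210],[0,0,-0.02,0,0,0,210],[0,0,-0.01,0,0,0,210],[0,0,0,0,0,0,210]]'; python3 -m inch '[[0,0,-0.01,0,0,0,210],[0,0,-0.007,0,0,0,210],[0,0,0,0,0,0,210]]'; python3 -m inch '[[0,0,-0.001,0,0,0,210],[0,0,-0.001,0,0,0,210],[0,0,0,0,0,0,210]]'
```

```text
clock: 47.28
position: [0.4563, -0.2877, 0.1837]
ee_rot: [-3.141, 0.0, 0.001]
ft_force: [0.8, 0.3, -1.3]
opening: 0.246
grip_force: 29.7
clock: 47.65
position: [0.456, -0.2883, 0.1663]
ee_rot: [-3.141, 0.001, -0.0]
ft_force: [0.4, -0.6, -0.8]
opening: 0.243
grip_force: 29.7
clock: 48.02
position: [0.4562, -0.2884, 0.1649]
ee_rot: [-3.142, -0.0, -0.0]
ft_force: [-0.3, -0.0, -2.1]
opening: 0.246
grip_force: 29.7
```

```bash
python3 -m inch '[[0,0,0,0,0,0,190],[0,0,0,0,0,0,150],[0,0,0,0,0,0,110],[0,0,0,0,0,0,110],[0,0,0.03,0,0,0,110],[0,0,0.04,0,0,0,60],[0,0,0.04,0,0,0,0],[0,0.05,0.01,0,0,0,0]]'; python3 -m inch '[[0.01,0.05,0,0,0,0,0],[0.01,0.05,0,0,0,0,0],[0.01,0.05,0,0,0,0,0],[0.02,0.025,0,0,0,0,0],[0,0,0,0,0,0,0],[0,0,0,0,0,0,0]]'
python3 - <<'E'
from h import *
import pickle
p=capture("wrist");q=capture("scene");pickle.dump(p,open("w14.pkl","wb"))
for c in (p,q): print(rimfit(c,(.5685,-.0655),"large"))
print("med",rimfit(p,(.6085,.08),"medium"))
h=q["color"][140:240,320:420];w=cv2.resize(p["color"],(448,336));cv2.imwrite("pics/w14.png",np.hstack([w,cv2.resize(h,(336,336),interpolation=cv2.INTER_CUBIC)]))
E
```

```text
clock: 49.02
position: [0.4566, -0.2405, 0.287]
ee_rot: [3.14, -0.003, -0.005]
ft_force: [0.7, 1.4, -0.5]
opening: 1.002
grip_force: 0.0
clock: 49.78
position: [0.5059, -0.064, 0.2847]
ee_rot: [3.141, 0.0, -0.0]
ft_force: [0.3, -0.1, 0.4]
opening: 1.0
grip_force: 0.0
(array([ 7.10974e+01,  5.69500e-01, -6.65000e-02]), 90)
(array([18.918,  0.57 , -0.064]), 90)
med (array([1.281277e+02, 6.085000e-01, 7.950000e-02]), 90)
```

View pics/w14.png

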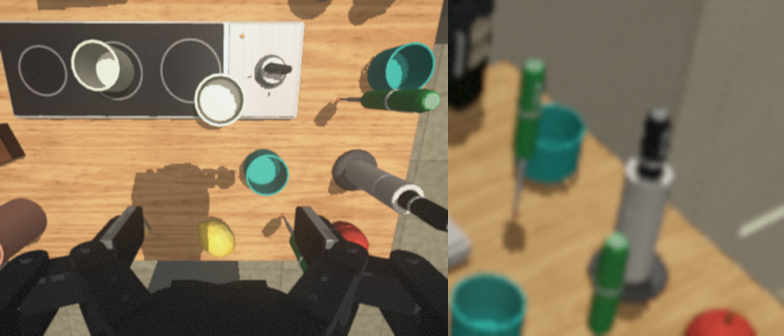

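The picture shows the large pot standing at (218,99), across the edge of its ring. The key is in and the thermometer is back in its holder. I regrip the pot.

```bash
python3 -m inch '[[0.03,-0.001,-0.03,0,0,0,0],[0.0335,-0.001,-0.04,0,0,0,0],[0,0,-0.04,0,0,0,0],[0,0,-0.04,0,0,0,20],[0,0,-0.04,0,0,0,30],[0,0,-0.024,0,0,0,30],[0,0,0,0,0,0,45],[0,0,0,0,0,0,55]]' 20;python3 -m inch '[[0,0,0,0,0,0,60],[0,0,0,0,0,0,63],[0,0,0,0,0,0,63]]';python3 -m inch '[[0,0,0,0,0,0,65],[0,0,0,0,0,0,66],[0,0,0,0,0,0,67],[0,0,0,0,0,0,67]]';python3 -m inch '[[0,0,0,0,0,0,68],[0,0,0,0,0,0,68]]'; python3 -m inch '[[0,0,0,0,0,0,69],[0,0,0,0,0,0,69]]'
```

```text
clock: 50.88
position: [0.5702, -0.0658, 0.0719]
ee_rot: [3.141, -0.001, -0.001]
ft_force: [1.2, 0.5, 0.4]
opening: 0.787
grip_force: 0.0
clock: 51.25
position: [0.5699, -0.0655, 0.0712]
ee_rot: [3.142, -0.001, -0.0]
ft_force: [0.5, -1.5, -0.7]
opening: 0.757
grip_force: 0.0
clock: 51.75
position: [0.5697, -0.0654, 0.0708]
ee_rot: [-3.142, -0.0, -0.0]
ft_force: [0.2, 0.8, 1.0]
opening: 0.735
grip_force: 0.3
clock: 52.0
position: [0.5697, -0.0654, 0.0709]
ee_rot: [-3.142, -0.0, -0.0]
ft_force: [-0.8, -0.5, 1.4]
opening: 0.732
grip_force: 2.9
clock: 52.25
position: [0.5697, -0.0654, 0.0709]
ee_rot: [-3.142, 0.0, -0.0]
ft_force: [-2.3, -0.6, 6.4]
opening: 0.729
grip_force: 7.9
```

```bash
python3 -m inch '[[0,0,0.01,0,0,0,69],[0,0,0.01,0,0,0,69],[0.0175,0.02,0,0,0,0,69],[0.02,0.02,0,0,0,0,69],[0,0,0,0,0,0,69],[0,0,-0.01,0,0,0,69],[0,0,-0.006,0,0,0,69],[0,0,0,0,0,0,69]]';python3 -m inch '[[0,0,-0.002,0,0,0,69],[0,0,0,0,0,0,69]]';python3 -m inch '[[0,0,-0.001,0,0,0,69],[0,0,0,0,0,0,69]]';python3 -m inch '[[0,0,-0.001,0,0,0,69],[0,0,0,0,0,0,69]]'
```

```text
clock: 53.25
position: [0.6066, -0.0259, 0.0741]
ee_rot: [-3.142, 0.001, -0.001]
ft_force: [0.2, -0.6, -0.9]
opening: 0.729
grip_force: 5.3
clock: 53.5
position: [0.6072, -0.0255, 0.0728]
ee_rot: [-3.142, -0.0, -0.0]
ft_force: [-0.8, -0.2, -1.4]
opening: 0.73
grip_force: 5.3
clock: 53.75
position: [0.6074, -0.0254, 0.072]
ee_rot: [-3.142, -0.0, 0.0]
ft_force: [0.3, -0.8, -0.1]
opening: 0.73
grip_force: 5.3
clock: 54.0
position: [0.6078, -0.0251, 0.0712]
ee_rot: [-3.141, -0.001, 0.0]
ft_force: [2.1, 1.7, 4.0]
opening: 0.729
grip_force: 3.9
```

Down. Release, back off toward the holder, and check both pots.

```bash
python3 -m inch '[[0,0,0,0,0,0,66],[0,0,0,0,0,0,60],[0,0,0,0,0,0,50],[0,0,0,0,0,0,30],[0,0,0,0,0,0,30],[0,0,0.04,0,0,0,20],[0,0,0.06,0,0,0,0],[0,0,0.06,0,0,0,0]]';python3 -m inch '[[-0.02,-0.02,0.04,0,0,0,0],[-0.03,-0.03,0.03,0,0,0,0],[-0.03,-0.05,0,0,0,0,0],[0,0,0,0,0,0,0],[0,0,0,0,0,0,0]]'
python3 - <<'E'
from h import *
p=capture("wrist")
for n,g in dict(medium=(.6085,.0795),large=(.6085,-.0255)).items(): print(n,rimfit(p,g,n))
cv2.imwrite("pics/w15.png",p["color"])
for t,z in (("probe_grip",.158),("holder",0)):
    print(t,[(np.round(b["position"],1).tolist(),round(b["p"],2),atz(p,b["position"],z).round(4).tolist()) for b in tip_of(t,p)[:3]])
E
```

```text
clock: 55.0
position: [0.6069, -0.0253, 0.2326]
ee_rot: [-3.141, 0.001, 0.0]
ft_force: [0.3, 0.6, 0.5]
opening: 1.001
grip_force: 0.0
clock: 55.62
position: [0.5272, -0.1252, 0.3009]
ee_rot: [-3.141, -0.0, -0.0]
ft_force: [0.2, 1.0, 0.9]
opening: 1.004
grip_force: 0.0
medium (array([1.260042e+02, 6.085000e-01, 7.950000e-02]), 90)
large (array([ 1.235582e+02,  6.080000e-01, -2.550000e-02]), 90)
probe_grip [([447.2, 279.9], 0.89, [0.4545, -0.2844, 0.158]), ([322.5, 341.8], 0.71, [0.3878, -0.1729, 0.158]), ([419.0, 150.2], 0.66, [0.5719, -0.2441, 0.158])]
holder [([391.9, 225.7], 0.93, [0.453, -0.2913, 0.0])]
```

```bash
python3 -m inch '[[-0.02,-0.05,0,0,0,0,0],[-0.025,-0.05,0,0,0,0,60],[-0.026,-0.05,0,0,0,0,110],[0,-0.013,-0.02,0,0,0,120],[0,0,-0.04,0,0,0,120],[0,0,-0.04,0,0,0,120],[0,0,-0.025,0,0,0,120],[0,0,-0.011,0,0,0,120]]' 30; python3 -m inch '[[0,0,0,0,0,0,120],[0,0,0,0,0,0,150],[0,0,0,0,0,0,170],[0,0,0,0,0,0,185],[0,0,0,0,0,0,195],[0,0,0,0,0,0,210],[0,0,0,0,0,0,210],[0,0,0,0,0,0,210]]'
```

```text
clock: 56.78
position: [0.4563, -0.2875, 0.1634]
ee_rot: [-3.14, 0.001, 0.001]
ft_force: [-0.9, -0.3, 0.7]
opening: 0.53
grip_force: 0.0
clock: 57.78
position: [0.4564, -0.2885, 0.1652]
ee_rot: [3.141, -0.0, -0.0]
ft_force: [-0.9, 1.2, 5.6]
opening: 0.244
grip_force: 29.3
```

```bash
python3 -m inch '[[0,0,0.01,0,0,0,210],[0,0,0.02,0,0,0,210],[0,0,0.03,0,0,0,210],[0,0,0.03,0,0,0,210],[0,0,0.03,0,0,0,210],[0,0,0.03,0,0,0,210],[0,0,0,0,0,0,210],[0,0,0,0,0,0,210]]'; python3 -m inch '[[0.01,0.04,0,0,0,0,210],[0.02,0.05,0,0,0,0,210],[0.02,0.05,0,0,0,0,210],[0.02,0.05,0,0,0,0,210],[0.02,0.05,0,0,0,0,210],[0.02,0.05,0,0,0,0,210],[0.02,0.05,0,0,0,0,210],[0.0215,0.028,0,0,0,0,210]]'; python3 -m inch '[[0,0,0,0,0,0,210],[0,0,0,0,0,0,210]]'
python3 - <<'E'
from h import *
p=capture("wrist");q=capture("scene");s=capture("side")
P=np.array(robot.observe()["position"])
print(rimfit(p,(.6085,.0795),"medium"));print([rimfit(c,(.608,-.0255),"large") for c in (p,q,s)])
f=P-[0,0,.152]
cn=[]
for c in (q,s):
    u,v=proj(c,f);u,v=int(u),int(v);hsv=cv2.cvtColor(c["color"][v-12:v+12,u-12:u+12],cv2.COLOR_BGR2HSV)
    m=(hsv[...,1]>120)&(hsv[...,2]>90);b,a=np.nonzero(m);print(u,v,m.sum(),a.mean()+u-12 if m.any() else 0,b.mean()+v-12 if m.any() else 0)
E
```

```text
clock: 58.78
position: [0.4559, -0.2883, 0.3145]
ee_rot: [-3.141, 0.001, -0.0]
ft_force: [-0.5, -0.8, -0.9]
opening: 0.247
grip_force: 29.5
clock: 59.78
position: [0.6076, 0.0825, 0.3139]
ee_rot: [-3.141, 0.002, 0.003]
ft_force: [-0.5, -0.5, -2.1]
opening: 0.25
grip_force: 29.6
clock: 60.02
position: [0.6073, 0.0791, 0.3138]
ee_rot: [3.141, 0.002, -0.0]
ft_force: [0.2, -0.6, -1.6]
opening: 0.243
grip_force: 29.6
(array([1.186323e+02, 6.085000e-01, 8.000000e-02]), 90)
[(array([ 9.08483e+01,  6.08000e-01, -2.55000e-02]), 90), (array([13.2838,  0.608 , -0.024 ]), 90), (array([20.0377,  0.6045, -0.0265]), 90)]
235 196 99 240.36363636363637 199.78787878787878
293 186 3 293.0 187.0
```

```bash
python3 -m inch '[[0.001,0.0007,-0.03,0,0,0,210],[0,0,-0.03,0,0,0,210],[0,0,-0.03,0,0,0,210],[0,0,-0.02,0,0,0,210],[0,0,-0.01,0,0,0,210],[0,0,0,0,0,0,210],[0,0,0,0,0,0,210]]'; python3 -m inch '[[0,0,-0.004,0,0,0,210],[0,0,-0.003,0,0,0,210],[0,0,0,0,0,0,210]]'; python3 -m inch '[[0,0,-0.002,0,0,0,210],[0,0,0,0,0,0,210]]'; python3 -m inch '[[0,0,-0.002,0,0,0,210],[0,0,0,0,0,0,210]]'
```

```text
clock: 61.05
position: [0.6092, 0.0804, 0.1958]
ee_rot: [-3.141, -0.001, -0.0]
ft_force: [1.0, -0.3, -1.2]
opening: 0.248
grip_force: 29.6
clock: 61.42
position: [0.6086, 0.0803, 0.1876]
ee_rot: [-3.142, 0.0, 0.0]
ft_force: [-0.8, -0.1, -0.7]
opening: 0.249
grip_force: 29.6
clock: 61.68
position: [0.6087, 0.0803, 0.1857]
ee_rot: [-3.141, 0.0, 0.0]
ft_force: [1.4, 0.4, 0.1]
opening: 0.244
grip_force: 29.7
clock: 61.92
position: [0.6087, 0.0804, 0.1837]
ee_rot: [-3.141, 0.0, 0.0]
ft_force: [0.7, -0.5, 0.9]
opening: 0.248
grip_force: 29.8
```

```bash
python3 -m inch '[[0,0,-0.0025,0,0,0,210],[0,0,0,0,0,0,210],[0,0,0,0,0,0,210]]'; python3 -m inch '[[0,0,0,0,0,0,210],[0,0,0,0,0,0,210]]'; python3 -m inch '[[0,0,0,0,0,0,210],[0,0,0,0,0,0,210]]'; python3 -m inch '[[0,0,0,0,0,0,210],[0,0,0,0,0,0,210]]'; python3 -m inch '[[0,0,0,0,0,0,210],[0,0,0,0,0,0,210]]'
```

```text
clock: 62.3
position: [0.6088, 0.0803, 0.1814]
ee_rot: [-3.141, -0.0, -0.0]
ft_force: [0.5, -0.7, 2.0]
opening: 0.249
grip_force: 29.8
clock: 62.55
position: [0.6087, 0.0803, 0.1814]
ee_rot: [-3.141, -0.0, 0.0]
ft_force: [-0.6, 0.2, 0.7]
opening: 0.248
grip_force: 29.8
clock: 62.8
position: [0.6087, 0.0803, 0.1814]
ee_rot: [-3.141, -0.0, -0.0]
ft_force: [-0.0, -0.6, 1.0]
opening: 0.248
grip_force: 29.8
clock: 63.05
position: [0.6087, 0.0803, 0.1813]
ee_rot: [-3.142, 0.0, -0.0]
ft_force: [0.5, 0.5, 1.5]
opening: 0.246
grip_force: 29.8
clock: 63.3
position: [0.6087, 0.0803, 0.1813]
ee_rot: [-3.142, 0.0, 0.0]
ft_force: [0.7, 0.4, 0.5]
opening: 0.246
grip_force: 29.8
```

```bash
python3 -m inch '[[0,0,0.01,0,0,0,210],[0,0,0.03,0,0,0,210],[0,0,0.04,0,0,0,210],[0,0,0,0,0,0,210],[0,-0.04,0,0,0,0,210],[0,-0.04,0,0,0,0,210],[-0.0007,-0.0255,0,0,0,0,210],[0,0,0,0,0,0,210]]'
python3 - <<'E'
from h import *
p=capture("wrist");s=capture("side");q=capture("scene")
print([rimfit(c,(.608,-.0255),"large") for c in (p,q,s)],[rimfit(c,(.608,.08),"medium") for c in (p,q,s)])
E
python3 -m inch '[[0,0,-0.03,0,0,0,210],[0,0,-0.03,0,0,0,210],[0,0,-0.01,0,0,0,210],[0,0,0,0,0,0,210],[0,0,0,0,0,0,210]]'; python3 -m inch '[[0,0,-0.004,0,0,0,210],[0,0,-0.002,0,0,0,210],[0,0,0,0,0,0,210]]'
```

```text
clock: 64.3
position: [0.6076, -0.0276, 0.2607]
ee_rot: [3.141, 0.001, -0.003]
ft_force: [-0.1, -0.3, -0.2]
opening: 0.252
grip_force: 29.7
[(array([ 9.93333e+01,  6.08500e-01, -2.50000e-02]), 90), (array([10.1462,  0.6085, -0.0245]), 90), (array([14.934 ,  0.6045, -0.0265]), 90)] [(array([1.207423e+02, 6.085000e-01, 7.950000e-02]), 90), (array([28.5737,  0.6075,  0.081 ]), 90), (array([21.3958,  0.6055,  0.0785]), 90)]
clock: 65.08
position: [0.6086, -0.0249, 0.1925]
ee_rot: [-3.142, -0.001, 0.0]
ft_force: [0.4, 0.2, -0.9]
opening: 0.244
grip_force: 29.7
clock: 65.45
position: [0.608, -0.0253, 0.1853]
ee_rot: [-3.142, -0.0, -0.0]
ft_force: [0.3, -0.6, -0.1]
opening: 0.245
grip_force: 29.8
```

```bash
python3 -m inch '[[0,0,-0.002,0,0,0,210],[0,0,-0.002,0,0,0,210],[0,0,0,0,0,0,210]]'; python3 -m inch '[[0,0,0,0,0,0,210],[0,0,0,0,0,0,210]]'; python3 -m inch '[[0,0,0,0,0,0,210],[0,0,0,0,0,0,210]]'; python3 -m inch '[[0,0,0,0,0,0,210],[0,0,0,0,0,0,210]]'; python3 -m inch '[[0,0,0,0,0,0,210],[0,0,0,0,0,0,210],[0,0,0,0,0,0,210]]'
```

```text
clock: 65.82
position: [0.6081, -0.0252, 0.1812]
ee_rot: [-3.141, 0.0, -0.0]
ft_force: [0.2, -0.0, 1.1]
opening: 0.245
grip_force: 29.9
clock: 66.08
position: [0.608, -0.0252, 0.1814]
ee_rot: [-3.142, -0.0, -0.0]
ft_force: [-0.0, -1.2, 1.3]
opening: 0.247
grip_force: 29.9
clock: 66.32
position: [0.608, -0.0252, 0.1813]
ee_rot: [-3.141, -0.0, 0.0]
ft_force: [0.9, -0.2, 0.9]
opening: 0.25
grip_force: 29.9
clock: 66.58
position: [0.608, -0.0252, 0.1813]
ee_rot: [-3.142, 0.0, 0.0]
ft_force: [0.6, 0.0, 0.8]
opening: 0.244
grip_force: 29.9
clock: 66.95
position: [0.608, -0.0251, 0.1813]
ee_rot: [-3.142, 0.0, 0.0]
ft_force: [0.7, -0.4, 1.3]
opening: 0.248
grip_force: 29.9
```

```bash
python3 -m inch '[[0,0,0.013,0,0,0,210],[0,0,0.03,0,0,0,210],[0,0,0.04,0,0,0,210],[0,0,0.04,0,0,0,210],[0,0,0.01,0,0,0,210],[-0.03,-0.04,0,0,0,0,210],[-0.04,-0.04,0,0,0,0,210],[-0.04,-0.05,0,0,0,0,210]]'; python3 -m inch '[[-0.0418,-0.05,0,0,0,0,210],[0,-0.05,0,0,0,0,210],[0,-0.033,0,0,0,0,210],[0,0,0,0,0,0,210],[0,0,0,0,0,0,210],[0,0,0,0,0,0,210]]'
```

```text
clock: 67.95
position: [0.4974, -0.1545, 0.314]
ee_rot: [-3.141, 0.001, 0.001]
ft_force: [1.3, -1.1, -0.4]
opening: 0.248
grip_force: 29.7
clock: 68.7
position: [0.4591, -0.2839, 0.3144]
ee_rot: [-3.141, 0.0, 0.001]
ft_force: [0.1, -0.2, -1.1]
opening: 0.244
grip_force: 29.8
```

```bash
python3 -m inch '[[-0.0027,-0.0042,0,0,0,0,210],[0,0,0,0,0,0,210],[0,0,0,0,0,0,210]]';  python3 -m inch '[[0,0,-0.03,0,0,0,210],[0,0,-0.03,0,0,0,210],[0,0,-0.02,0,0,0,210],[0,0,-0.02,0,0,0,210],[0,0,-0.02,0,0,0,210],[0,0,-0.01,0,0,0,210],[0,0,0,0,0,0,210]]'; python3 -m inch '[[0,0,-0.01,0,0,0,210],[0,0,-0.007,0,0,0,210],[0,0,0,0,0,0,210]]'; python3 -m inch '[[0,0,-0.001,0,0,0,210],[0,0,-0.001,0,0,0,210],[0,0,0,0,0,0,210]]'
```

```text
clock: 69.08
position: [0.4562, -0.2891, 0.3143]
ee_rot: [-3.142, 0.0, 0.0]
ft_force: [-0.2, 0.3, -1.4]
opening: 0.246
grip_force: 29.8
clock: 69.95
position: [0.4561, -0.289, 0.1841]
ee_rot: [-3.141, 0.001, 0.0]
ft_force: [0.2, 0.1, -0.3]
opening: 0.248
grip_force: 29.7
clock: 70.32
position: [0.456, -0.2891, 0.1668]
ee_rot: [-3.141, 0.001, -0.0]
ft_force: [-0.5, -0.2, -0.7]
opening: 0.248
grip_force: 29.7
clock: 70.7
position: [0.4562, -0.2893, 0.1654]
ee_rot: [3.141, -0.0, -0.0]
ft_force: [0.4, 0.1, -0.9]
opening: 0.243
grip_force: 29.9
```

```bash
python3 -m inch '[[0,0,-0.0005,0,0,0,200],[0,0,0,0,0,0,185],[0,0,0,0,0,0,150],[0,0,0,0,0,0,110],[0,0,0,0,0,0,110],[0,0,0.03,0,0,0,110],[0,0,0.04,0,0,0,60],[0,0,0.04,0,0,0,0]]'; python3 -m inch '[[-0.01,0.05,0.02,0,0,0,0],[0,0.05,0.02,0,0,0,0],[0,0.04,0,0,0,0,0],[0,0.04,0,0,0,0,0],[0.02,0.04,0,0,0,0,0],[0.03,0.0,0,0,0,0,0],[0,0,0,0,0,0,0]]'
python3 - <<'E'
from h import *
p=capture("wrist");q=capture("scene");s=capture("side")
for n,g in dict(medium=(.6085,.0795),large=(.608,-.0255)).items(): print(n,[rimfit(c,g,n)[0][1:] for c in (p,q,s)])
for n,c in (("scene",q),("side",s),("wrist",p)):
    print(n,"holder top predicted",proj(c,(.4565,-.2875,.126)),"grip",proj(c,(.4565,-.2875,.158)),[(np.round(b["position"],1).tolist(),round(b["p"],2)) for b in tip_of("probe_grip",c)])
w=cv2.resize(p["color"],(448,336));f=lambda im,a,b:cv2.resize(im[a[1]:a[1]+100,a[0]:a[0]+100],(300,300),interpolation=cv2.INTER_CUBIC)
bot=np.hstack([f(q["color"],(330,130),0),f(s["color"],(250,240),0)]);W=np.zeros((600,600,3),np.uint8);W[:300,:400]=cv2.resize(p["color"],(400,300));W[300:]=bot
cv2.imwrite("pics/end.png",W)
E
```

```text
clock: 71.7
position: [0.456, -0.289, 0.276]
ee_rot: [-3.141, 0.0, 0.0]
ft_force: [0.3, 0.2, -0.1]
opening: 0.949
grip_force: 0.0
clock: 72.58
position: [0.4973, -0.0686, 0.3145]
ee_rot: [-3.141, 0.0, 0.001]
ft_force: [0.3, 0.1, -0.8]
opening: 0.997
grip_force: 0.0
medium [array([0.6085, 0.0795]), array([0.6075, 0.081 ]), array([0.6055, 0.0785])]
large [array([ 0.608 , -0.0255]), array([ 0.608, -0.024]), array([ 0.6045, -0.0265])]
scene holder top predicted [379.75214799 190.16191428] grip [381.60989537 181.52880017] [([364.0, 218.1], 0.71), ([379.7, 182.1], 0.7), ([339.2, 162.8], 0.47), ([186.8, 296.3], 0.35)]
side holder top predicted [301.5162221  277.11508972] grip [301.75292387 264.47501172] [([243.3, 250.6], 0.94), ([339.5, 249.9], 0.77), ([297.9, 264.7], 0.6), ([283.2, 208.8], 0.46)]
wrist holder top predicted [486.39631862 230.41830414] grip [508.78549115 242.05376861] [([505.6, 241.2], 0.82), ([477.9, 116.6], 0.72), ([376.4, 307.4], 0.61)]
```

View pics/end.png

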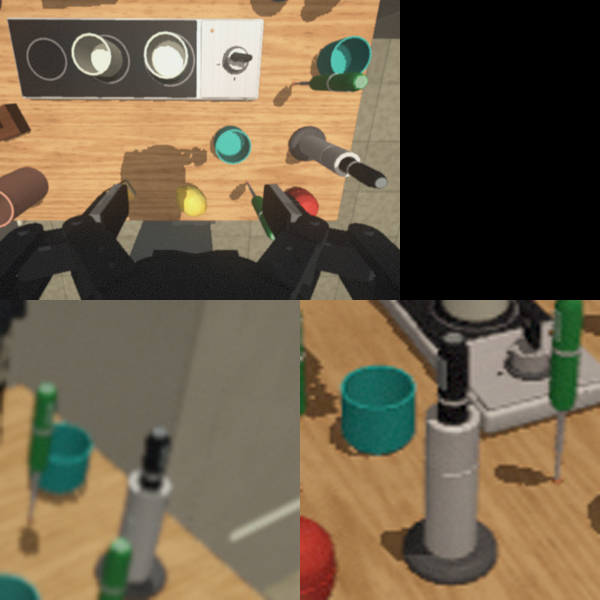

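The final view shows both pots in their rings at (97,55) and (166,55), the key seated and turned at (238,58), and the thermometer upright in its holder, with the gripper clear of everything. I'm handing the job in.

```bash
python3 -c "
from plant import job;print(job.finish_job())"
```

```text
the job is handed in; nothing more can be done
None
```

I handed the job in at about 73 s; no verdict came back. The medium and large pots stand in their rings (there was no small pot), and the key is fully in and turned to its stop. I checked both pots with the thermometer, medium first, and put it back in its holder. The large pot had been knocked out of its ring partway through, so I reset it before the checks.

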